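# Crosswise tower of board strips under the hold-down

### The arm

A 6-joint arm with a two-finger parallel gripper is mounted at the origin on the work surface. World frame = base frame: x ahead of the robot, y to its left, z up, the work surface at z = 0. Lengths are in m, angles in rad, forces in N, time in s.
With the tool pointing down it reaches from about 0.35 to 1 m from the base axis. Payload 7.1 kg.
Tool frame: the origin (TCP) lies where the fingers leave the gripper's body, on its centre line; the fingertips stand 73 mm ahead of it and the grasp point (between the pads) lies 54 mm ahead of it; z points along the fingers, y is the line along which they close (so a half turn about z gives the same grasp; the last joint's range is limited). The gripper opens to 85 mm and grips with 20 to 120 N. Pads are 22 mm wide; open, the fingers measure 114 mm over their backs; the gripper's body (76 mm by 85 mm) begins 54 mm behind the grasp point. The pads swing forward as they close: fully open they stand 13 mm farther back than shut.
Start: joints at [-1.215, 0.423, 1.63, -0, 1.089, -0.019], TCP at [0.229, -0.582, 0.304] pointing down, gripper open.
Joint ranges: [-3, 3], [-0.9, 2.11], [0.09, 2.58], [-1.31, 4.45], [0.11, 2.69], [-2.54, 2.54]. Speed limits (rad/s): [2.39, 2.39, 3.01, 3.14, 3.14, 3.14].

### API

Orientations are given as a 3x3 rotation matrix whose columns are the frame's x, y, z axes.
In Python, from workcell import robot gives the robot as it stands.
- The arm moves only by the tool apply_moves, never from a script. Its argument "motion" is a list of rows, each a list of 6 numbers: the shift along the tool's x, y, z in m, then the turn, a rotation vector about the tool's x, y, z in rad. A call has 1 to 8 rows; each row shifts and turns the commanded pose from where the row before left it, along the tool's axes as they then stand; what a row does not reach is not made up. A row lasts 1/8 s, in which the tool goes at most 62.5 mm and 10.7 degrees, less where a joint would pass 70% of its speed; a pose out of reach is approached as far as the arm can. A call is refused whole if a number of a shift passes 0.0625 or a number of a turn 0.188, either way. A call with a gripper value outside its range is refused whole. "gripper" is the opening, from -1 (shut) to 1 (fully open), set as the call begins (left out, the last holds). The fingers move at their own pace and stop on an object; "force" is the grip in N (left out, the last holds). Time passes only in rows, so rows that do not move let the fingers close. It gives the time, the measured TCP pose, the force, the opening and the grip force at its end, in the units of the state.
- robot.get_state(): the state, without advancing time (a new reading comes with each control period).
- robot.read_camera(name): name is "scene" or "top" or "wrist"; returns a dict with "frame" (480x640x3 uint8, red, green, blue), "z_map" (480x640 float32, m along the optical axis (not along the pixel's ray), 0 where there is no reading), "mtx" (3x3 intrinsics, pixels), "rvec" (rotation vector, rad) and "tvec" (3), from world to camera coordinates, as OpenCV has them. Camera axes: x right, y down, z forward; pixel columns grow to the right and rows downward; lengths in m; the calibration is good to about 2 mm. A picture is of the moment at which its call begins.
- robot.sign_off(): hands the job in; it is judged then, once.
The state is a dict: "t": time; "joints": joint angles; "qvel": joint speeds; "effort": joint torques, N m; "tool_pos": TCP position; "ee_rot": TCP orientation; "force": force on the tool from outside, world axes, zero at the start; "moment": the same for the moment, N m; "finger_gap": finger opening in m; "grip_force": force on a finger pad.
Only numpy, scipy, OpenCV 4.12 (cv2) and the standard library are available. Lean on these libraries where they do the work, as an engineer would, in place of code of your own. Each camera call takes 0.05 s, during which the arm holds its last target. There are 200 camera calls.

### The job

On the grey fixture two green board strips already lie side by side: build on them crosswise, taking the two green strips from the rack for the second layer (one over each end of the bottom pair) and then the aluminium bar with the orange band across the middle of those two, parallel to the bottom layer. Set the pieces down rather than dropping them, then swing the red hold-down arm over and press it until its sprung foot bears firmly on the bar, without squeezing the foot to its stop, and let go. Leave the other things on the bench where they are.

Things in the scene. Friction and masses are not known exactly. Their poses are not given: they have to be found in the camera images.
- rack: black rack, base 280 x 176 mm, with three aluminium seats one behind the other (x = -98, 0, +98 mm), each 45 mm above the bench at its middle and leaning 35 degrees (0.61 rad) so that its strip faces the rack's -x side; 8 mm high tabs 45 mm and more from a seat's middle stop the strip sliding off. Origin: centre of the underside; x towards the seats' higher edges, y along the seats, z up
- strip_a: green circuit-board strip with black and white blocks, on one of the rack's seats, 140 mm long (its own y axis), 24 wide (x), 12 thick (z); origin: centre of the underside. Rigid; its top can be treated as flat. Identical to strip_b
- strip_b: green circuit-board strip like strip_a, on another seat, 140 mm long (its own y axis), 24 wide (x), 12 thick (z); origin: centre of the underside. 
- bar: aluminium bar with an orange band round its middle, on the remaining seat, 140 mm long (its own y axis), 24 wide (x), 12 thick (z); origin: centre of the underside. 
- low_near: green strip of the bottom layer, lying on the fixture at its open end, along the fixture's y, 140 mm long (its own y axis), 24 wide (x), 12 thick (z); origin: centre of the underside. 
- low_far: green strip of the bottom layer on the hinge side, 90 mm (centre to centre) from low_near, 140 mm long (its own y axis), 24 wide (x), 12 thick (z); origin: centre of the underside. 
- fixture: grey plate 215 x 170 mm, 10 mm thick (top at 10 mm), with two white printed lanes under the bottom strips and a blue hinge post at x = +100 mm. Origin: on the underside, below the middle of the tower; axes: x from the open end towards the hinge post, y to the left of that, z up.
- lane_left (a point): where the centre of the underside of one second-layer strip belongs: 45 mm to the +y side of the tower's middle, level with the top of the bottom strips; that strip runs along the fixture's x. axes: x from the open end towards the hinge post, y to the left of that, z up.
- lane_right (a point): the same for the other second-layer strip, 45 mm to the -y side
- top_place (a point): where the centre of the underside of the bar belongs: the middle of the tower, on the second layer; the bar runs along the fixture's y
- clamp: red hold-down arm, 178 mm long, 18 wide, 14 thick, on a stiff hinge that stays where it is left (about 8 N at the free end moves it). Origin: on the hinge axis, 73 mm above the bench, 100 mm behind the tower's middle; its own -x runs along the arm to the free end, y is the hinge axis. It starts upright or leaning a little back and comes down over the tower, ending about level
- foot_axis (a point): point on the arm's centre line, 100 mm from the hinge, above the rubber foot (20 mm across). The foot hangs 28 to 40 mm below this point when not pressed (its screw is set differently every time) and gives up to 14 mm against a spring: about 1.6 N at first, 0.8 N per mm more. It should bear on the bar with over 3 N; at its stop it presses with 13 N, beyond that hard
- clamp_grip (a point): middle of the black grip at the free end of the hold-down arm, 163 mm from the hinge, 20 mm wide along the hinge axis, 16 thick, 30 long; axes as clamp
- tape: yellow adhesive-tape roll, 64 mm across, 22 high, origin at its underside; not part of the job
- flux: white bottle with a red cap, 36 mm across, 85 high, origin at its underside; not part of the job
- spool: blue solder spool, 54 mm across, 36 high, origin at its underside; not part of the job
- panels: small pile of square circuit panels, 90 x 75 x 32 mm, origin at its underside; not part of the job
- driver: screwdriver lying flat, about 200 mm long, handle to its -x; not part of the job
Mind the look-alikes: they are no part of the job. What is shaped like the low_near but blue is not meant.

How it is judged:
On the way, in this order (a step that is already met when the one before it is completed fails the run):
1. both green strips from the rack lie crosswise on the bottom pair, one over each end, released (x of low_near in the frame of fixture between -0.057 and -0.033 m and y of low_near in the frame of fixture between -0.012 and 0.012 m and z of low_near in the frame of fixture between 0.006 and 0.014 m and angle between the y axis of each of low_near, low_far and the y axis of fixture, either way round below 0.14 rad and angle between each of low_near, low_far's own z axis and vertical below 0.08 rad and x of low_far in the frame of fixture between 0.033 and 0.057 m and y of low_far in the frame of fixture between -0.012 and 0.012 m and z of low_far in the frame of fixture between 0.006 and 0.014 m and (((x of strip_a in the frame of fixture between -0.012 and 0.012 m and y of strip_a in the frame of fixture between 0.029 and 0.061 m and z of strip_a in the frame of fixture between 0.018 and 0.026 m and angle between the y axis of strip_a and the x axis of fixture, either way round below 0.14 rad and angle between strip_a's own z axis and vertical below 0.08 rad) and (x of strip_b in the frame of fixture between -0.012 and 0.012 m and y of strip_b in the frame of fixture between -0.061 and -0.029 m and z of strip_b in the frame of fixture between 0.018 and 0.026 m and angle between the y axis of strip_b and the x axis of fixture, either way round below 0.14 rad and angle between strip_b's own z axis and vertical below 0.08 rad)) or ((x of strip_a in the frame of fixture between -0.012 and 0.012 m and y of strip_a in the frame of fixture between -0.061 and -0.029 m and z of strip_a in the frame of fixture between 0.018 and 0.026 m and angle between the y axis of strip_a and the x axis of fixture, either way round below 0.14 rad and angle between strip_a's own z axis and vertical below 0.08 rad) and (x of strip_b in the frame of fixture between -0.012 and 0.012 m and y of strip_b in the frame of fixture between 0.029 and 0.061 m and z of strip_b in the frame of fixture between 0.018 and 0.026 m and angle between the y axis of strip_b and the x axis of fixture, either way round below 0.14 rad and angle between strip_b's own z axis and vertical below 0.08 rad))) and linear speed of each of strip_a, strip_b below 0.02 m/s and angular speed of each of strip_a, strip_b below 0.2 rad/s and contact force between the fingers and strip_a below 0.1 N and contact force between the fingers and strip_b below 0.1 N), for 0.2 s.
2. the bar lies across the middle of the second layer, parallel to the bottom layer, released (all of step 1 and x of bar in the frame of fixture between -0.012 and 0.012 m and y of bar in the frame of fixture between -0.012 and 0.012 m and z of bar in the frame of fixture between 0.03 and 0.038 m and angle between the y axis of bar and the y axis of fixture, either way round below 0.14 rad and angle between bar's own z axis and vertical below 0.08 rad and linear speed of bar below 0.02 m/s and angular speed of bar below 0.2 rad/s and contact force between the fingers and bar below 0.1 N), for 0.2 s.
3. the hold-down's foot presses on the bar ((((x of strip_a in the frame of fixture between -0.012 and 0.012 m and y of strip_a in the frame of fixture between 0.029 and 0.061 m and z of strip_a in the frame of fixture between 0.018 and 0.026 m and angle between the y axis of strip_a and the x axis of fixture, either way round below 0.14 rad and angle between strip_a's own z axis and vertical below 0.08 rad) and (x of strip_b in the frame of fixture between -0.012 and 0.012 m and y of strip_b in the frame of fixture between -0.061 and -0.029 m and z of strip_b in the frame of fixture between 0.018 and 0.026 m and angle between the y axis of strip_b and the x axis of fixture, either way round below 0.14 rad and angle between strip_b's own z axis and vertical below 0.08 rad)) or ((x of strip_a in the frame of fixture between -0.012 and 0.012 m and y of strip_a in the frame of fixture between -0.061 and -0.029 m and z of strip_a in the frame of fixture between 0.018 and 0.026 m and angle between the y axis of strip_a and the x axis of fixture, either way round below 0.14 rad and angle between strip_a's own z axis and vertical below 0.08 rad) and (x of strip_b in the frame of fixture between -0.012 and 0.012 m and y of strip_b in the frame of fixture between 0.029 and 0.061 m and z of strip_b in the frame of fixture between 0.018 and 0.026 m and angle between the y axis of strip_b and the x axis of fixture, either way round below 0.14 rad and angle between strip_b's own z axis and vertical below 0.08 rad))) and x of bar in the frame of fixture between -0.012 and 0.012 m and y of bar in the frame of fixture between -0.012 and 0.012 m and z of bar in the frame of fixture between 0.03 and 0.038 m and angle between the y axis of bar and the y axis of fixture, either way round below 0.14 rad and angle between bar's own z axis and vertical below 0.08 rad and contact force between clamp and bar above 3 N), for 0.2 s.
At the end, for the whole second after the job is handed in: Bottom pair in its lanes; two green strips crosswise on it, 45 mm either side of the middle; bar on them across the middle, parallel to the bottom pair; each within 12 mm (16 mm for those 45 mm), 4 mm in height, 8 degrees; level, at rest, released; the hold-down presses the bar with over 3 N (all of step 3 and x of low_near in the frame of fixture between -0.057 and -0.033 m and y of low_near in the frame of fixture between -0.012 and 0.012 m and z of low_near in the frame of fixture between 0.006 and 0.014 m and angle between the y axis of each of low_near, low_far and the y axis of fixture, either way round below 0.14 rad and angle between each of low_near, low_far's own z axis and vertical below 0.08 rad and x of low_far in the frame of fixture between 0.033 and 0.057 m and y of low_far in the frame of fixture between -0.012 and 0.012 m and z of low_far in the frame of fixture between 0.006 and 0.014 m and linear speed of each of strip_a, strip_b, bar below 0.02 m/s and angular speed of each of strip_a, strip_b, bar below 0.2 rad/s and contact force between the fingers and strip_a below 0.1 N and contact force between the fingers and strip_b below 0.1 N and contact force between the fingers and bar below 0.1 N); the robot touches nothing.
It fails at once if the hold-down squeezes the bar with more than 22 N (foot forced beyond its stop) (contact force between clamp and bar above 22 N).
It fails at once if a strip or the bar is dropped (falls free of the fingers faster than 0.7 m/s) ((linear speed of strip_a above 0.7 m/s and contact force between the fingers and strip_a below 0.1 N) or (linear speed of strip_b above 0.7 m/s and contact force between the fingers and strip_b below 0.1 N) or (linear speed of bar above 0.7 m/s and contact force between the fingers and bar below 0.1 N)).
It fails at once if a bystander is moved more than 30 mm (distance of any of tape, flux, driver, spool, panels from where it was at the start of the episode above 0.03 m).
It also fails if it takes over 72 s, if anything falls off the work surface, if the arm or the gripper's body presses on something with over 40 N, if the wrist force passes 120 N, or if a joint passes its speed limit or range.

## Working session

There is one attempt and no reset: what is moved stays moved. The work goes in short steps, Python scripts to look and compute and a tool call to move; the robot and the scene stay as the last step left them, time stands still between calls to the robot, and variables do not carry over. Pictures are saved under pics/ and viewed, at most 10 in all, crops included, and the job is handed in when it is done.

Besides the shell and the picture viewer there is one more tool, called after "Emit:" by a JSON object that holds its "fn" and its "kwargs", one argument or row to a line. apply_moves: Moves the arm, as the interface text tells. Its arguments: {"type":"object","properties":{"motion":{"type":"array"},"gripper":{"type":"number"},"force":{"type":"number"}},"required":["motion"]}

```bash
mkdir -p pics; ls
cat > h.py <<'E'
import numpy as np, cv2
from workcell import robot
def cam(n):
    c=robot.read_camera(n); R=cv2.Rodrigues(np.array(c['rvec'],float))[0]; t=np.array(c['tvec'],float).ravel()
    z=c['z_map']; K=np.array(c['mtx']); v,u=np.mgrid[:480,:640]
    P=np.stack([(u-K[0,2])/K[0,0]*z,(v-K[1,2])/K[1,1]*z,z],-1)
    W=(P-t)@R
    W[z==0]=np.nan
    return c,W,K,R,t
def proj(p,K,R,t):
    q=np.atleast_2d(p)@R.T+t; return (q@K.T)[:,:2]/q[:,2:]
def save(n,img,s=1):
    cv2.imwrite('pics/'+n,cv2.resize(img[:,:,::-1],None,fx=s,fy=s,interpolation=cv2.INTER_CUBIC))
E
python3 - <<'E'
from h import *
for n in('scene','top'):
    c,W,K,R,t=cam(n); save(n+'0.png',c['frame']); np.savez(n+'0.npz',f=c['frame'],W=W,K=K,R=R,t=t); print(n,-R.T@t)
print(robot.get_state())
E
```

```text
pics
scene [ 1.37833056 -0.6858183   0.90322202]
top [0.36745397 0.02630803 1.29085429]
{'t': 0.1, 'joints': array([-1.21499503e+00,  4.23780962e-01,  1.63064045e+00,  1.51905981e-05,
        1.08859727e+00, -1.90049006e-02]), 'qvel': array([ 0.00049693,  0.0002325 , -0.0016454 , -0.00030632,  0.00078254,
       -0.00160976]), 'effort': array([-8.44104252e-04, -5.58429193e+01, -2.82444620e+01, -5.30786099e-05,
        2.94034326e-03,  1.96632487e-05]), 'tool_pos': array([ 0.22868957, -0.58122012,  0.30320246]), 'ee_rot': array([[ 9.30581182e-01,  3.66085277e-01, -4.84130582e-04],
       [ 3.66085595e-01, -9.30580216e-01,  1.34140423e-03],
       [ 4.05459997e-05, -1.42551877e-03, -9.99998983e-01]]), 'force': array([-0.05865437,  0.20543518, -0.15865691]), 'moment': array([-0.00917789, -0.00650503,  0.04197302]), 'grip_force': 0.0, 'finger_gap': 0.08597592548598373}
```

View pics/top0.png

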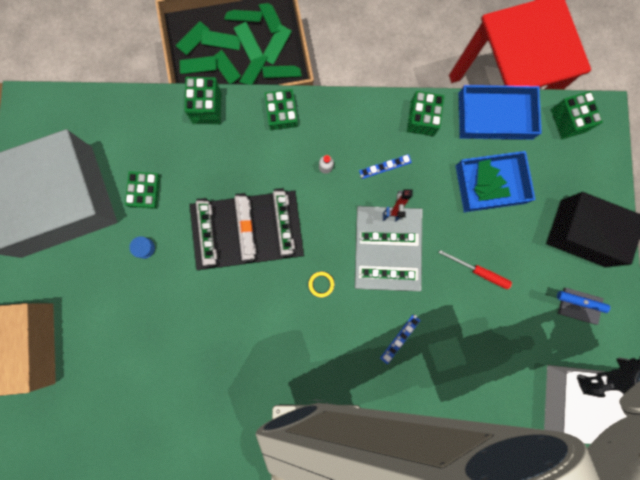

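View pics/scene0.png

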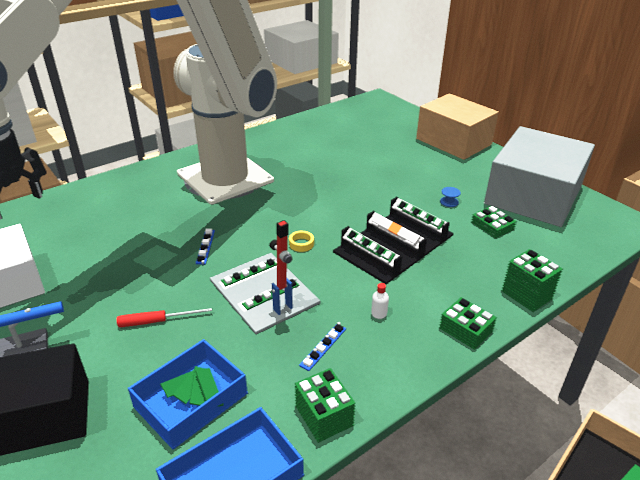

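The top view shows the rack with its three pieces: green (206,232), bar with orange band (245,228) and green (285,222). The fixture is at (389,248) with green low strips at rows 238 and 273, and the upright red arm is at about (400,205). The strips at (385,165) and (400,340) are blue look-alikes and not meant. In the scene view the rack is at (395,235), the fixture at (265,285) and the upright arm at (282,260).

```bash
cat > m.py <<'E'
from h import *
d=np.load('top0.npz'); W=d['W']; f=d['f'].astype(int)
def box(u0,u1,v0,v1):
    m=np.zeros((480,640),bool); m[v0:v1,u0:u1]=True; return m
print('bench z',np.nanmedian(W[300:340,60:200,2]))
def rect(P):
    (c,s,a)=cv2.minAreaRect(P[:,:2].astype(np.float32)*1000); return np.round(c,1),np.round(s,1),round(a,1)
Z=W[...,2]
m=box(350,428,203,295)&(Z>0.005)&(Z<0.03); print('fixture',rect(W[m]),np.median(W[m][:,2]))
for n,(a,b) in dict(far=(228,248),near=(264,283)).items():
    m=box(355,424,a,b)&(Z>0.0165)&(Z<0.028); print(n,m.sum(),rect(W[m]),W[m].mean(0),np.median(Z[m]))
m=box(185,308,185,275)&(Z>0.003)&(Z<0.1); print('rack',rect(W[m]),W[m][:,2].max())
for n,b in dict(L=(194,220,196,269),M=(232,258,192,263),R=(271,298,188,258)).items():
    m=box(*b)&(Z>0.035); P=W[m]; 
    g=m&((f.max(2)-f.min(2)>40)|(f.min(2)>110)|(f.max(2)>150)); Q=W[g]
    c=Q.mean(0);U,S,V=np.linalg.svd(Q-c,full_matrices=False)
    for _ in range(3):
        r=abs((Q-c)@V[2]); Q=Q[r<.006]; c=Q.mean(0);U,S,V=np.linalg.svd(Q-c,full_matrices=False)
    print(n,len(Q),'c',c.round(4),'long',V[0].round(3),'w',V[1].round(3),'n',V[2].round(3),'ext',np.ptp((Q-c)@V[0]),np.ptp((Q-c)@V[1]))
    a=V[0]; h=np.cross([0,0,1],a)
    s=(P-c)@h
    for lo in np.arange(-.03,.031,.006):
        k=(s>=lo)&(s<lo+.006)
        if k.sum()>5: print('   ',round(lo,3),k.sum(),np.percentile(P[k][:,2],[10,50,90]).round(4))
E
python3 m.py
python3 - <<'E'
from h import *
d=np.load('top0.npz'); save('crop1.png',d['f'][180:300,180:430],3.2)
E
```

```text
bench z 0.0002687964490421896
fixture (array([ 502.1, -188.5]), array([197.3, 237.3]), 86.9) 0.01086551740450278
far 267 (array([ 532.5, -180.2]), array([ 42. , 137.9]), 5.5) [ 0.52991868 -0.18136561  0.02092199] 0.020867674175500915
near 281 (array([ 440.5, -181.3]), array([ 38.6, 139. ]), 0.4) [ 0.43494943 -0.18174457  0.02094796] 0.020912308019961967
rack (array([548.8, 187. ]), array([234.8, 320. ]), 0.5) 0.06696402461649044
L 471 c [0.5307 0.2828 0.0504] long [-0.99  -0.141 -0.013] w [-0.139  0.946  0.295] n [ 0.029 -0.293  0.956] ext 0.16147103601214002 0.034759182700202895
    -0.018 49 [0.048  0.0504 0.0541]
    -0.012 157 [0.0497 0.0535 0.0565]
    -0.006 169 [0.0481 0.0534 0.058 ]
    -0.0 182 [0.0447 0.0534 0.0604]
    0.006 188 [0.0415 0.0512 0.0569]
    0.012 111 [0.0372 0.0439 0.052 ]
    0.018 14 [0.0418 0.0446 0.046 ]
M 582 c [0.5471 0.1829 0.054 ] long [-0.99  -0.141 -0.005] w [-0.139  0.969  0.202] n [ 0.023 -0.2    0.979] ext 0.16306102818944607 0.0342582489450098
    -0.018 140 [0.0487 0.0519 0.0547]
    -0.012 147 [0.0498 0.0561 0.061 ]
    -0.006 176 [0.0491 0.0592 0.0633]
    -0.0 178 [0.0438 0.0555 0.0599]
    0.006 171 [0.0415 0.051  0.0555]
    0.012 69 [0.0434 0.0478 0.052 ]
R 446 c [0.5619 0.0901 0.0505] long [-0.99  -0.14   0.007] w [-0.134  0.957  0.259] n [ 0.043 -0.255  0.966] ext 0.16366353294387756 0.03461134163884495
    -0.018 36 [0.0473 0.0501 0.0533]
    -0.012 160 [0.0495 0.0529 0.0563]
    -0.006 168 [0.0485 0.0539 0.0586]
    -0.0 169 [0.0444 0.0527 0.06  ]
    0.006 165 [0.0413 0.0517 0.0569]
    0.012 101 [0.0374 0.0448 0.0531]
    0.018 19 [0.0418 0.0453 0.0477]
```

View pics/crop1.png

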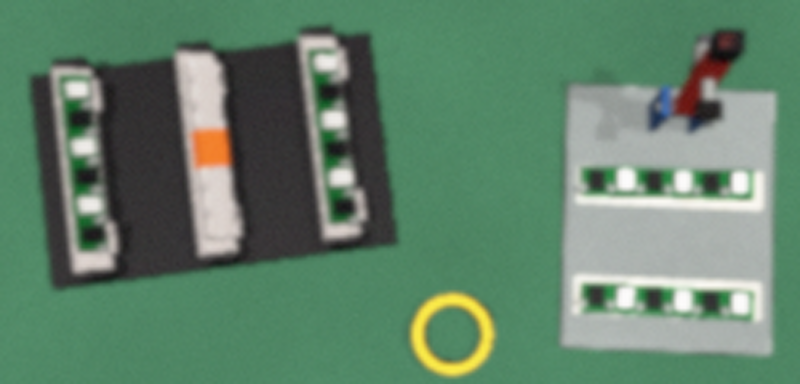

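The crop confirms the three rack pieces: green at crop x≈80 and 330, and the bar with its orange band at 210. The tabs sit on the right-hand side (-y), so the seats face -y. The green low pair lies in the white lanes on the fixture. I'll go over the fixture for a close look.

```bash
cat > plan.py <<'E'
from h import *
from scipy.spatial.transform import Rotation as Ro
def down(yaw):
    c,s=np.cos(yaw),np.sin(yaw); return np.array([[c,s,0],[s,-c,0],[0,0,-1]],float)
def cols(x,z):
    z=z/np.linalg.norm(z); x=x-z*(x@z); x/=np.linalg.norm(x); return np.column_stack([x,np.cross(z,x),z])
def plan(way,start=None,vmax=.06,wmax=.18,):
    """way: list of (pos,R[,nrows]); prints rows"""
    if start is None:
        s=robot.get_state(); start=(np.array(s['tool_pos']),np.array(s['ee_rot']))
    p,R=start
    for w in way:
        q,Q=np.array(w[0],float),w[1]; rv=Ro.from_matrix(R.T@Q).as_rotvec()
        n=w[2] if len(w)>2 else int(max(1,np.ceil(np.linalg.norm(q-p)/vmax),np.ceil(np.linalg.norm(rv)/wmax)))
        rows=[]; d=(q-p)/n
        for i in range(n):
            rows.append([round(float(x),4) for x in np.r_[R.T@d,rv/n]])
            r=np.array(rows[-1]); p=p+R@r[:3]; R=R@Ro.from_rotvec(r[3:]).as_matrix()
        print(n); 
        for r in rows: print([x+0. for x in r],end=',\n')
    return p,R
E
python3 - <<'E'
from plan import *
plan([([.44,-.19,.36],down(0))])
E
```

```text
8
[0.0425, -0.0358, -0.007, -0.0002, 0.0, 0.0468],
[0.0408, -0.0378, -0.0071, -0.0002, 0.0, 0.0468],
[0.0389, -0.0397, -0.0071, -0.0002, 0.0, 0.0468],
[0.037, -0.0414, -0.0071, -0.0002, 0.0, 0.0468],
[0.0351, -0.0431, -0.0071, -0.0002, 0.0, 0.0468],
[0.033, -0.0447, -0.0071, -0.0002, 0.0, 0.0468],
[0.0309, -0.0462, -0.0071, -0.0002, 0.0, 0.0468],
[0.0287, -0.0476, -0.0071, -0.0002, 0.0, 0.0468],
```

Emit:
{"fn": "apply_moves", "kwargs": {
  "motion": [
    [0.0425,-0.036,-0.007,0,0,0.047],
    [0.041,-0.038,-0.007,0,0,0.047],
    [0.039,-0.04,-0.007,0,0,0.047],
    [0.037,-0.041,-0.007,0,0,0.047],
    [0.035,-0.043,-0.007,0,0,0.047],
    [0.033,-0.045,-0.007,0,0,0.047],
    [0.031,-0.046,-0.007,0,0,0.047],
    [0.029,-0.048,-0.007,0,0,0.047]
  ],
  "gripper": 0.1
}}

```text
t: 1.1
tool_pos: [0.4413, -0.1881, 0.3601]
ee_rot: [[1.0, -0.003, -0.0], [-0.003, -1.0, 0.0], [-0.0, -0.0, -1.0]]
force: [0.5, -1.1, 0.4]
finger_gap: 0.0472
grip_force: 0.0
```

Run:
```python
from plan import *
c,W,K,R,t=cam('wrist'); save('w1.png',c['frame']); np.savez('w1.npz',f=c['frame'],W=W,K=K,R=R,t=t)
s=robot.get_state(); print(s['t'],s['tool_pos'],s['ee_rot'].round(4),'cam',-R.T@t,'K',K[0])
T=s['ee_rot']; print('cam in tool',T.T@(-R.T@t-s['tool_pos']),'axis',T.T@R[2])
```

```text
1.15 [ 0.44380554 -0.18376916  0.36094944] [[ 1.     -0.0026  0.0026]
 [-0.0027 -1.      0.0024]
 [ 0.0025 -0.0024 -1.    ]] cam [ 0.51577605 -0.18728861  0.42850191] K [373.96848903   0.         325.84517241]
cam in tool [ 0.07215154  0.00316578 -0.06737662] axis [-0.29611131  0.00251393  0.95515013]
```

View pics/w1.png

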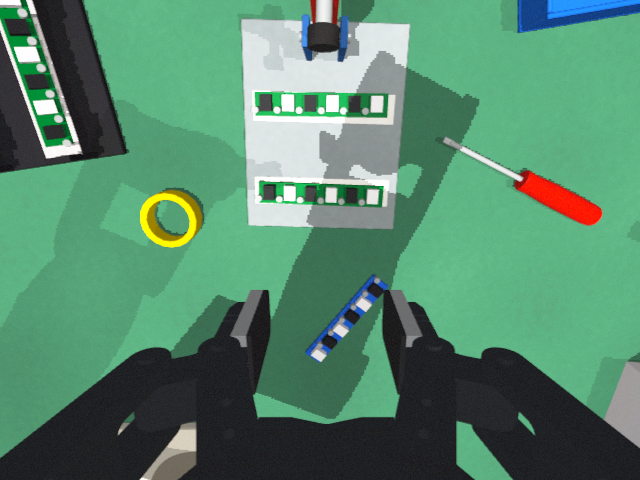

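Wrist view: the fixture plate spans (243,20)-(410,25)-(393,228)-(248,225). The low strips are at rows 105 and 194, centred near columns 323 and 322. The hinge post is at (325,38) and the fingers are at the bottom.

Run:
```python
from plan import *
d=np.load('w1.npz'); W=d['W'];f=d['f'];K,R,t=d['K'],d['R'],d['t']; C=-R.T@t
def toplane(px,z):
    ray=np.array([(px[0]-K[0,2])/K[0,0],(px[1]-K[1,2])/K[1,1],1])@R
    return C+ray*(z-C[2])/ray[2]
for px in [(243,20),(410,25),(393,228),(248,225)]: print('corner',toplane(px,.01).round(4))
Z=W[...,2]
cs=[]
for n,(a,b) in dict(far=(85,125),near=(172,215)).items():
    m=np.zeros((480,640),bool); m[a:b,240:405]=True
    m&=(Z>.0165)&(Z<.03); P=W[m][:,:2]*1000
    k=cv2.minAreaRect(P.astype(np.float32)); Q=P-P.mean(0); V=np.linalg.svd(Q,full_matrices=False)[2]
    # green-pixel based corners at z=.022
    hsv=cv2.cvtColor(f,cv2.COLOR_RGB2HSV)
    mm=np.zeros((480,640),np.uint8); mm[a:b,240:405]=(hsv[a:b,240:405,1]>150)&(hsv[a:b,240:405,0]>45)&(hsv[a:b,240:405,0]<80)
    pts=cv2.findNonZero(mm); box=cv2.boxPoints(cv2.minAreaRect(pts)); g=np.array([toplane(x,.020)[:2] for x in box])
    print(n,m.sum(),P.mean(0).round(1),k,V[0].round(4),np.median(Z[m]),'green',g.round(4).tolist(),g.mean(0)); cs.append(P.mean(0))
print(np.linalg.norm(cs[0]-cs[1]))
# arm top
```

```text
corner [ 0.6124 -0.1052  0.01  ]
corner [ 0.6076 -0.2715  0.01  ]
corner [ 0.3972 -0.2651  0.01  ]
corner [ 0.4012 -0.0968  0.01  ]
far 1414 [ 532.7 -180.1] ((532.76611328125, -177.50723266601562), (135.83262634277344, 18.512054443359375), 89.21501922607422) [-0.0072 -1.    ] 0.020188942699348067 green [[0.5222, -0.1135], [0.5449, -0.1151], [0.5432, -0.25], [0.5204, -0.2508]] [ 0.53267926 -0.18234214]
near 1177 [ 437.8 -178.8] ((437.5756530761719, -176.2113037109375), (135.77001953125, 18.843061447143555), 87.64137268066406) [-0.0357 -0.9994] 0.02026814647905336 green [[0.4308, -0.112], [0.4538, -0.1142], [0.4481, -0.2491], [0.4249, -0.2492]] [ 0.4394153  -0.18111462]
94.92154742861258
```

```bash
cat > geo.py <<'E'
from plan import *
xr=np.array([-.15,.989,0]); xr/=np.linalg.norm(xr)
n=np.cos(.611)*np.array([0,0,1])-np.sin(.611)*xr
yl=np.array([xr[1],-xr[0],0])   # strip long dir, +x world
G=cols(yl,-n)
E
python3 - <<'E'
from geo import *
p=np.array([.5619,.0901,.052])+.17*n; print(p)
plan([([.46,-.02,.3],G),(p,G)])
E
```

```text
[ 0.57652447 -0.00632403  0.19124271]
4
[0.0039, -0.0409, 0.0153, 0.1519, -0.0124, -0.0369],
[0.0056, -0.038, 0.0213, 0.1519, -0.0124, -0.0369],
[0.0072, -0.0341, 0.0267, 0.1519, -0.0124, -0.0369],
[0.0087, -0.0293, 0.0314, 0.1519, -0.0124, -0.0369],
3
[0.0391, 0.0219, 0.0289, 0.0, 0.0001, 0.0],
[0.0391, 0.0219, 0.0289, 0.0, 0.0001, 0.0],
[0.0391, 0.0219, 0.0289, 0.0, 0.0001, 0.0],
```

Emit:
{"fn": "apply_moves", "kwargs": {
  "motion": [
    [0.004,-0.041,0.015,0.152,-0.012,-0.037],
    [0.006,-0.038,0.021,0.152,-0.012,-0.037],
    [0.007,-0.034,0.027,0.152,-0.012,-0.037],
    [0.009,-0.029,0.031,0.152,-0.012,-0.037],
    [0.039,0.022,0.029,0,0,0],
    [0.039,0.022,0.029,0,0,0],
    [0.039,0.022,0.029,0,0,0],
    [0,0,0,0,0,0]
  ]
}}

```text
t: 2.15
tool_pos: [0.5738, -0.0125, 0.1861]
ee_rot: [[0.988, 0.122, -0.092], [0.152, -0.81, 0.566], [-0.006, -0.574, -0.819]]
force: [-1.3, -0.1, 0.5]
finger_gap: 0.0465
grip_force: 0.0
```

Run:
```python
from plan import *
c,W,K,R,t=cam('wrist'); save('w2.png',c['frame']); s=robot.get_state(); np.savez('w2.npz',f=c['frame'],W=W,K=K,R=R,t=t,p=s['tool_pos'],T=s['ee_rot'])
print(s['t'],s['tool_pos'],s['ee_rot'].round(3),s['joints'].round(2))
```

```text
2.2 [ 0.57304081 -0.01269016  0.18782918] [[ 0.988  0.122 -0.091]
 [ 0.152 -0.81   0.566]
 [-0.005 -0.573 -0.819]] [-0.25  0.61  1.75  0.62  1.14  0.8 ]
```

View pics/w2.png

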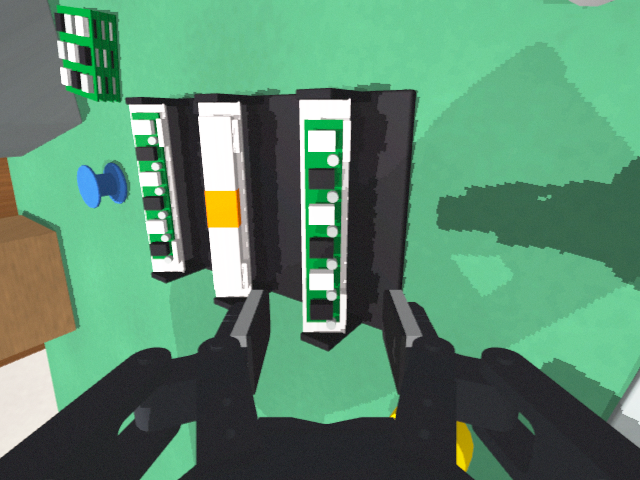

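The wrist view shows the R strip at columns 303-343, rows 120-327, on a seat only slightly wider than itself, with the bar at (225,205) and the L strip at (157,185). The tool is aligned with the slope.

Run:
```python
from geo import *
d=np.load('w2.npz'); W=d['W'];f=d['f'];K,R,t=d['K'],d['R'],d['t']; C=-R.T@t
hsv=cv2.cvtColor(f,cv2.COLOR_RGB2HSV)
B={'R':[(302,118),(345,118),(342,330),(300,330)],'M':[(199,115),(238,115),(250,297),(215,297)],'L':[(132,110),(164,106),(184,268),(152,272)]}
for k,poly in B.items():
    m=np.zeros((480,640),np.uint8); cv2.fillPoly(m,[np.array(poly)],1); m=m>0
    g=m&(hsv[...,1]>120) if k!='M' else m&(hsv[...,2]>225)
    g&=np.isfinite(W[...,0])
    P=W[cv2.erode(m.astype(np.uint8),np.ones((9,9)))>0]; c=np.median(P,0)
    for _ in range(4):
        r=(P-c); V=np.linalg.svd(r,full_matrices=False)[2]; 
        keep=abs(r@V[2])<.004; P=P[keep]; c=P.mean(0)
    nn=V[2]*np.sign(V[2][2]); 
    Q=W[g]; Q=Q[abs((Q-c)@nn)<.006]
    a=V[0]*np.sign(V[0][0]); w=np.cross(nn,a)
    lim=lambda u:(np.percentile((Q-c)@u,1),np.percentile((Q-c)@u,99))
    A,Bw=lim(a),lim(w); mid=c+a*sum(A)/2+w*sum(Bw)/2
    print(k,'mid',mid.round(4),'long',a.round(3),'n',nn.round(3),'tilt',np.degrees(np.arccos(nn[2])).round(1),'ext',np.ptp(A).round(4),np.ptp(Bw).round(4),'n.ref',(nn@n).round(3))
    q=d['T'].T@(mid-d['p']); print('  in tool',q.round(4))
    print('  seat depth along n (below top) just beside:',)
```

```text
Traceback (most recent call last):
numpy.linalg.LinAlgError: SVD did not converge
```

```bash
cat > rk.py <<'E'
from geo import *
d=np.load('w2.npz'); W=d['W'];f=d['f'];K,R,t=d['K'],d['R'],d['t']; C=-R.T@t
hsv=cv2.cvtColor(f,cv2.COLOR_RGB2HSV); fin=np.isfinite(W[...,0])
B={'R':[(302,118),(345,118),(342,330),(300,330)],'M':[(199,115),(238,115),(250,297),(215,297)],'L':[(132,110),(164,106),(184,268),(152,272)]}
for k,poly in B.items():
    m=np.zeros((480,640),np.uint8); cv2.fillPoly(m,[np.array(poly)],1); m=m>0
    g=(m&(hsv[...,1]>120) if k!='M' else m&(hsv[...,2]>225))&fin
    P=W[(cv2.erode(m.astype(np.uint8),np.ones((9,9)))>0)&fin]; c=np.median(P,0)
    for _ in range(4):
        r=(P-c); V=np.linalg.svd(r,full_matrices=False)[2]
        P=P[abs(r@V[2])<.004]; c=P.mean(0)
    nn=V[2]*np.sign(V[2][2]); Q=W[g]; Q=Q[abs((Q-c)@nn)<.006]
    a=V[0]*np.sign(V[0][0]); w=np.cross(nn,a)
    lim=lambda u:np.percentile((Q-c)@u,[1,99])
    A,Bw=lim(a),lim(w); mid=c+a*A.mean()+w*Bw.mean()
    print(k,len(Q),fin[m].mean().round(2),'mid',mid.round(4),'long',a.round(3),'n',nn.round(3),'tilt',np.degrees(np.arccos(nn[2])).round(1),'ext',np.ptp(A).round(4),np.ptp(Bw).round(4))
    print('  in tool',(d['T'].T@(mid-d['p'])).round(4))
E
python3 rk.py
```

```text
R 1589 1.0 mid [0.563  0.0852 0.0521] long [0.993 0.117 0.026] n [ 0.02  -0.374  0.927] tilt 22.0 ext 0.1367 0.023
  in tool [ 0.0056 -0.0026  0.1676]
M 5447 1.0 mid [0.5525 0.1782 0.0518] long [ 0.99   0.142 -0.001] n [ 0.087 -0.602  0.794] tilt 37.4 ext 0.1366 0.0269
  in tool [ 0.0094 -0.0791  0.2214]
L 831 1.0 mid [0.5435 0.2747 0.0444] long [0.99  0.138 0.001] n [ 0.126 -0.91   0.394] tilt 66.8 ext 0.1341 0.0134
  in tool [ 0.0153 -0.1541  0.2829]
```

Run:
```python
from geo import *
d=np.load('w2.npz'); W=d['W']; Q=(W-d['p'])@d['T']
for u0,u1 in((225,275),(380,430)):
    q=Q[285:330,u0:u1].reshape(-1,3); q=q[np.isfinite(q[:,0])&(q[:,2]<.1)&(q[:,2]>.02)]
    print(len(q),np.percentile(q,[1,50,99],axis=0).round(4).tolist())
# profile across strip R: tool z vs y near middle & near tabs
for xs in (-.03,0.,.03,-.055,.065):
    for y0 in np.arange(-.03,.026,.004):
        k=(abs(Q[...,0]-.0056-xs)<.006)&(Q[...,1]>=y0)&(Q[...,1]<y0+.004)&(Q[...,2]>.14)
        print(round(y0,3),np.nanmedian(Q[...,2][k]).round(4) if k.any() else None,end=' | ')
    print()
```

```text
1442 [[-0.0039, -0.0355, 0.0396], [0.011, -0.0257, 0.0557], [0.0121, -0.0224, 0.0721]]
1479 [[-0.0039, 0.0242, 0.0399], [0.0109, 0.0275, 0.0554], [0.0121, 0.0377, 0.0722]]
-0.03 0.241 | -0.026 0.2381 | -0.022 0.2358 | -0.018 0.1771 | -0.014 0.1731 | -0.01 0.1661 | -0.006 0.1662 | -0.002 0.1659 | 0.002 0.166 | 0.006 0.1734 | 0.01 0.1771 | 0.014 0.2083 | 0.018 0.2073 | 0.022 0.2045 | 
-0.03 0.2407 | -0.026 0.238 | -0.022 0.2359 | -0.018 0.1773 | -0.014 0.1732 | -0.01 0.1726 | -0.006 0.1728 | -0.002 0.1725 | 0.002 0.1672 | 0.006 0.1726 | 0.01 0.1768 | 0.014 0.2084 | 0.018 0.2071 | 0.022 0.2042 | 
-0.03 0.2407 | -0.026 0.2377 | -0.022 0.2356 | -0.018 0.1766 | -0.014 0.1729 | -0.01 0.1654 | -0.006 0.1653 | -0.002 0.1652 | 0.002 0.1655 | 0.006 0.1726 | 0.01 0.1763 | 0.014 0.1774 | 0.018 0.207 | 0.022 0.204 | 
-0.03 0.2408 | -0.026 0.2381 | -0.022 0.2363 | -0.018 0.1778 | -0.014 0.1734 | -0.01 0.166 | -0.006 0.1658 | -0.002 0.166 | 0.002 0.1657 | 0.006 0.1735 | 0.01 0.1678 | 0.014 0.2086 | 0.018 0.2074 | 0.022 0.2045 | 
-0.03 0.2407 | -0.026 0.2372 | -0.022 0.2354 | -0.018 0.1765 | -0.014 0.1728 | -0.01 0.1712 | -0.006 0.1714 | -0.002 0.1712 | 0.002 0.1711 | 0.006 0.1724 | 0.01 0.167 | 0.014 0.1667 | 0.018 0.2068 | 0.022 0.2042 |
```

Emit:
{"fn": "apply_moves", "kwargs": {
  "motion": [
    [0.003,-0.002,0.04,0,0,0],
    [0.003,-0.0015,0.04,0,0,0],
    [0,0,0,0,0,0],
    [0,0,0,0,0,0]
  ],
  "gripper": -0.2,
  "force": 30
}}

```text
t: 2.7
tool_pos: [0.5723, 0.0353, 0.1279]
ee_rot: [[0.988, 0.124, -0.086], [0.151, -0.811, 0.565], [0.0, -0.572, -0.82]]
force: [0.1, 0.1, -0.1]
finger_gap: 0.0342
grip_force: 0.0
```

```bash
cat > prof.py <<'E'
from geo import *
def prof(save_as=None):
    c,W,K,R,t=cam('wrist'); s=robot.get_state(); Q=(W-s['tool_pos'])@s['ee_rot']
    if save_as: np.savez(save_as,f=c['frame'],W=W,K=K,R=R,t=t,p=s['tool_pos'],T=s['ee_rot'])
    print(s['t'],s['tool_pos'].round(4),s['force'].round(1),s['finger_gap'])
    for sg in (-1,1):
        k=(Q[...,2]<.082)&(Q[...,2]>.04)&(sg*Q[...,1]>.004)&(sg*Q[...,1]<.06)&(abs(Q[...,0])<.014)
        print('tip',np.percentile(Q[k],[1,99],axis=0).round(4).tolist())
    for xs in (.02,.03,.04,.05):
        for y0 in np.arange(-.03,.031,.003):
            k=(abs(Q[...,0]-xs)<.005)&(Q[...,1]>=y0)&(Q[...,1]<y0+.003)
            print(round(y0*1000),(np.nanmedian(Q[...,2][k])*1000).round(1) if k.any() else None,end='|')
        print()
    return c,W,Q,s
E
python3 -c "
from prof import *
prof('w3.npz')"
```

```text
2.75 [0.5727 0.035  0.1281] [ 0.7 -0.3 -0.1] 0.03401808993105103
tip [[-0.011, -0.0307, 0.0404], [0.0108, -0.0172, 0.0722]]
tip [[-0.0111, 0.0167, 0.0404], [0.0109, 0.0302, 0.0722]]
-30 168.1|-27 5.1|-24 -3.5|-21 -8.3|-18 -7.8|-15 -10.8|-12 -17.0|-9 96.8|-6 96.6|-3 96.6|0 96.6|3 96.5|6 90.5|9 -14.7|12 -9.4|15 -7.3|18 -8.3|21 -2.7|24 6.4|27 128.3|30 126.1|
-30 168.0|-27 165.7|-24 163.9|-21 161.7|-18 159.6|-15 None|-12 101.0|-9 97.0|-6 89.0|-3 89.0|0 88.9|3 89.1|6 89.1|9 95.8|12 96.9|15 100.7|18 101.1|21 131.7|24 130.3|27 128.2|30 126.4|
-30 168.0|-27 165.8|-24 163.7|-21 161.7|-18 159.7|-15 None|-12 100.9|-9 96.8|-6 95.1|-3 95.6|0 94.0|3 94.8|6 90.4|9 91.1|12 96.8|15 100.5|18 100.8|21 131.1|24 130.3|27 128.3|30 126.3|
-30 167.8|-27 166.0|-24 163.5|-21 161.7|-18 159.5|-15 None|-12 100.9|-9 96.9|-6 95.6|-3 89.7|0 89.6|3 90.1|6 90.1|9 91.3|12 96.8|15 91.2|18 90.9|21 None|24 130.0|27 128.4|30 126.1|
```

Emit:
{"fn": "apply_moves", "kwargs": {
  "motion": [
    [-0.001,0.0025,0.01,0,0,0],
    [0,0,0.012,0,0,0],
    [0,0,0.0055,0,0,0],
    [0,0,0,0,0,0]
  ]
}}

```text
t: 3.25
tool_pos: [0.5684, 0.0497, 0.1016]
ee_rot: [[0.988, 0.123, -0.089], [0.152, -0.811, 0.566], [-0.003, -0.573, -0.82]]
force: [0.1, 0.8, -0.4]
finger_gap: 0.0345
grip_force: 0.0
```

Emit:
{"fn": "apply_moves", "kwargs": {
  "motion": [
    [0,0,0,0,0,0],
    [0,0,0,0,0,0],
    [0,0,0,0,0,0]
  ],
  "gripper": -1,
  "force": 50
}}

```text
t: 3.62
tool_pos: [0.5686, 0.0486, 0.1017]
ee_rot: [[0.988, 0.123, -0.088], [0.151, -0.812, 0.564], [-0.002, -0.571, -0.821]]
force: [-1.2, -5.8, -5.8]
finger_gap: 0.0281
grip_force: 49.4
```

```bash
python3 -c "
from prof import *
c,W,Q,s=prof('w4.npz'); print(s['grip_force']); save('w4.png',c['frame'][60:360,200:460],2.2)"
```

```text
3.675 [0.5686 0.0486 0.1017] [-2.3 -5.3 -4.9] 0.028334351113202046
tip [[-0.0133, -0.0274, 0.0405], [0.0135, -0.0042, 0.072]]
tip [[-0.0134, 0.0043, 0.0407], [0.0137, 0.057, 0.0818]]
-30 135.6|-27 133.3|-24 -0.1|-21 -8.7|-18 -8.6|-15 -8.1|-12 -12.6|-9 60.4|-6 65.7|-3 66.2|0 64.0|3 61.1|6 60.7|9 -12.6|12 -8.1|15 -8.5|18 -7.8|21 0.9|24 98.0|27 96.0|30 93.9|
-30 135.5|-27 133.5|-24 131.8|-21 None|-18 71.4|-15 70.9|-12 67.0|-9 59.4|-6 59.5|-3 59.3|0 59.5|3 59.8|6 66.5|9 67.4|12 71.3|15 71.5|18 101.6|21 100.2|24 98.0|27 96.1|30 93.9|
-30 135.7|-27 133.5|-24 131.6|-21 None|-18 71.5|-15 71.0|-12 67.0|-9 60.0|-6 59.9|-3 59.7|0 59.7|3 59.8|6 66.8|9 67.2|12 71.3|15 71.1|18 101.4|21 100.1|24 98.0|27 96.1|30 93.9|
-30 135.6|-27 133.5|-24 131.7|-21 None|-18 71.4|-15 70.8|-12 67.0|-9 66.8|-6 66.8|-3 66.7|0 66.4|3 61.0|6 61.7|9 67.1|12 61.1|15 61.3|18 101.0|21 100.1|24 97.9|27 95.9|30 93.8|
49.36077296733856
```

View pics/w4.png

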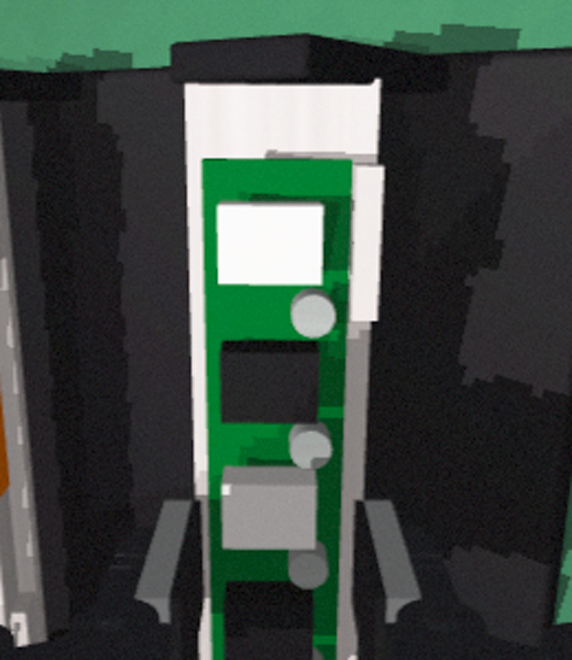

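The wrist crop shows the pad tips level with the seat surface at gap 28 mm, not yet on the board edges (205 and 348 px), so they jam on the seat. I'll open, back off 3 mm and close again.

Emit:
{"fn": "apply_moves", "kwargs": {
  "motion": [
    [0,0,0,0,0,0],
    [0,-0.001,-0.003,0,0,0],
    [0,0,0,0,0,0]
  ],
  "gripper": -0.2
}}

```text
t: 4.05
tool_pos: [0.5694, 0.0486, 0.106]
ee_rot: [[0.988, 0.124, -0.087], [0.151, -0.81, 0.566], [-0.0, -0.573, -0.82]]
force: [0.5, -0.3, 0.3]
finger_gap: 0.0343
grip_force: 0.0
```

Emit:
{"fn": "apply_moves", "kwargs": {
  "motion": [
    [0,0,0,0,0,0],
    [0,0,0,0,0,0],
    [0,0,0,0,0,0]
  ],
  "gripper": -1,
  "force": 50
}}

```text
t: 4.42
tool_pos: [0.5694, 0.0483, 0.1059]
ee_rot: [[0.989, 0.124, -0.087], [0.151, -0.811, 0.566], [-0.0, -0.572, -0.82]]
force: [0.4, -2.6, 5.1]
finger_gap: 0.0227
grip_force: 49.8
```

```bash
python3 -c "
from prof import *
c,W,Q,s=prof('w5.npz')"
```

```text
4.475 [0.5695 0.0483 0.1059] [ 0.2 -2.6  6.2] 0.02251706411051847
tip [[-0.0132, -0.0246, 0.0404], [0.0132, -0.0041, 0.0722]]
tip [[-0.0133, 0.0041, 0.0405], [0.0135, 0.0564, 0.0819]]
-30 141.2|-27 139.1|-24 4.2|-21 -7.3|-18 -8.8|-15 -8.5|-12 -9.6|-9 62.3|-6 70.4|-3 70.1|0 70.1|3 64.9|6 -14.3|9 -9.7|12 -7.8|15 -7.9|18 -8.0|21 4.5|24 103.4|27 101.2|30 99.1|
-30 141.0|-27 138.9|-24 136.9|-21 134.9|-18 None|-15 75.0|-12 70.9|-9 63.1|-6 63.1|-3 63.1|0 63.2|3 63.4|6 69.3|9 71.0|12 75.1|15 75.0|18 75.6|21 105.1|24 103.4|27 101.3|30 99.2|
-30 141.0|-27 139.0|-24 136.9|-21 134.9|-18 None|-15 75.0|-12 70.9|-9 63.9|-6 64.2|-3 63.9|0 64.0|3 63.6|6 69.3|9 70.9|12 75.0|15 75.0|18 75.7|21 104.7|24 103.2|27 101.2|30 99.2|
-30 141.1|-27 139.0|-24 136.9|-21 134.9|-18 133.4|-15 74.8|-12 70.9|-9 70.3|-6 70.2|-3 70.2|0 69.6|3 64.7|6 65.5|9 71.0|12 73.2|15 64.9|18 65.0|21 104.2|24 103.3|27 101.3|30 99.2|
```

```bash
cat > ends.py <<'E'
from geo import *
def ends(fn,zlo,zhi):
    d=np.load(fn); W=d['W']; Q=(W-d['p'])@d['T']; h=cv2.cvtColor(d['f'],cv2.COLOR_RGB2HSV)
    k=(abs(Q[...,1])<.006)&(Q[...,2]>zlo)&(Q[...,2]<zhi)&(Q[...,0]>.02)&(h[...,1]>110)
    print('green far end x',np.percentile(Q[k][:,0],[90,97,99.5]).round(4))
E
python3 - <<'E'
from ends import *
ends('w5.npz',.06,.074)
O=np.array([.486,-.183]); e=np.array([np.cos(-.031),np.sin(-.031)]); ey=np.array([-e[1],e[0]])
s=robot.get_state(); p=s['tool_pos']; 
D=down(-.031)
r=O-.045*ey
st=plan([(p+.07*n,G),([.46,-.06,.30],D),([*r,.15],D)],vmax=.05)
E
```

```text
green far end x [0.0689 0.0699 0.0703]
2
[0.0, 0.0001, -0.035, 0.0007, 0.0004, 0.0004],
[0.0, 0.0, -0.035, 0.0007, 0.0004, 0.0004],
4
[-0.0311, -0.0093, -0.0352, -0.1523, 0.0139, 0.044],
[-0.0309, -0.0024, -0.0366, -0.1523, 0.0139, 0.044],
[-0.0303, 0.0045, -0.0368, -0.1523, 0.0139, 0.044],
[-0.0295, 0.0114, -0.036, -0.1523, 0.0139, 0.044],
5
[0.006, 0.0334, 0.03, 0.0, 0.0, 0.0],
[0.006, 0.0334, 0.03, 0.0, 0.0, 0.0],
[0.006, 0.0334, 0.03, 0.0, 0.0, 0.0],
[0.006, 0.0334, 0.03, 0.0, 0.0, 0.0],
[0.006, 0.0334, 0.03, 0.0, 0.0, 0.0],
```

Emit:
{"fn": "apply_moves", "kwargs": {
  "motion": [
    [0,0,-0.03,0,0,0],
    [0,0,-0.04,0,0,0],
    [-0.031,-0.009,-0.035,-0.152,0.014,0.044],
    [-0.031,-0.002,-0.037,-0.152,0.014,0.044],
    [-0.03,0.0045,-0.037,-0.152,0.014,0.044],
    [-0.03,0.011,-0.036,-0.152,0.014,0.044],
    [0.006,0.033,0.03,0,0,0],
    [0.006,0.033,0.03,0,0,0]
  ]
}}

```text
t: 5.48
tool_pos: [0.47, -0.1265, 0.2407]
ee_rot: [[1.0, -0.028, 0.003], [-0.028, -1.0, -0.002], [0.003, 0.001, -1.0]]
force: [0.6, -0.0, -0.8]
finger_gap: 0.0227
grip_force: 49.4
```

Emit:
{"fn": "apply_moves", "kwargs": {
  "motion": [
    [0.006,0.033,0.03,0,0,0],
    [0.006,0.033,0.03,0,0,0],
    [0.006,0.033,0.03,0,0,0],
    [0,0,0,0,0,0],
    [0,0,0,0,0,0]
  ]
}}

```text
t: 6.1
tool_pos: [0.4843, -0.2254, 0.1497]
ee_rot: [[1.0, -0.03, -0.002], [-0.03, -1.0, 0.0], [-0.002, -0.0, -1.0]]
force: [-0.2, -0.0, -0.9]
finger_gap: 0.0227
grip_force: 49.4
```

```bash
cat > view.py <<'E'
from geo import *
import sys
c,W,K,R,t=cam('wrist'); s=robot.get_state(); np.savez(sys.argv[1]+'.npz',f=c['frame'],W=W,K=K,R=R,t=t,p=s['tool_pos'],T=s['ee_rot'])
print(s['t'],s['tool_pos'].round(4),s['force'].round(1),s['finger_gap'],s['grip_force'],s['ee_rot'].round(3).tolist())
if len(sys.argv)>2: save(sys.argv[1]+'.png',c['frame'])
E
python3 view.py w6 1; python3 -c "
from ends import *
ends('w6.npz',.06,.08)
O=np.array([.486,-.183]); a=-.031; e=np.array([np.cos(a),np.sin(a)]); ey=np.array([-e[1],e[0]])
plan([([*(O-.045*ey),.110],down(a))])
d=np.load('w6.npz');Q=(d['W']-d['p'])@d['T']
for x in (.03,.05):
  print([(y,(1000*np.nanmedian(Q[...,2][(abs(Q[...,0]-x)<.006)&(abs(Q[...,1]-y/1000)<.0015)])).round(1)) for y in range(-15,17,3)])
"
```

```text
6.15 [ 0.4846 -0.2252  0.1502] [ 0.2 -0.3  0.1] 0.022442239234018044 49.38036918640137 [[1.0, -0.03, -0.001], [-0.03, -1.0, -0.0], [-0.001, 0.0, -1.0]]
green far end x [0.0684 0.0695 0.0698]
1
[0.0001, 0.0027, 0.0402, 0.0004, 0.0007, 0.0015],
[(-15, np.float64(nan)), (-12, np.float64(71.2)), (-9, np.float64(63.5)), (-6, np.float64(63.3)), (-3, np.float64(63.4)), (0, np.float64(63.3)), (3, np.float64(63.4)), (6, np.float64(65.3)), (9, np.float64(71.3)), (12, np.float64(71.3)), (15, np.float64(nan))]
[(-15, np.float64(nan)), (-12, np.float64(71.1)), (-9, np.float64(70.3)), (-6, np.float64(64.2)), (-3, np.float64(70.0)), (0, np.float64(64.6)), (3, np.float64(64.7)), (6, np.float64(65.2)), (9, np.float64(71.0)), (12, np.float64(71.2)), (15, np.float64(129.7))]
  return np.nanmean(a, axis, out=out, keepdims=keepdims)
```

View pics/w6.png

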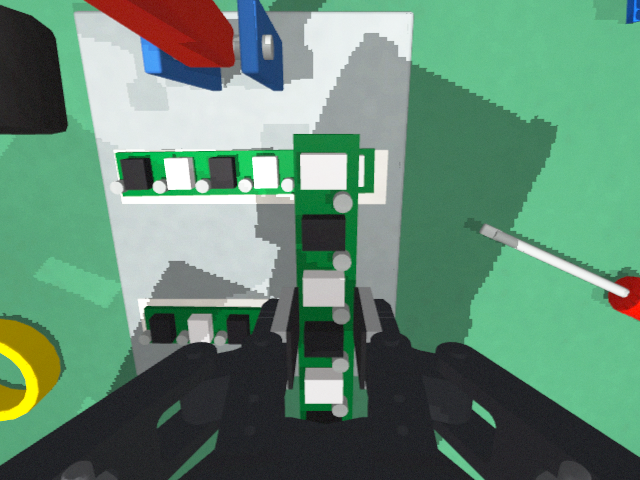

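The strip is held straight over the right lane (columns 294-358), above the right end of both low strips; the clamp arm at top left is clear of it. I'll lower it now.

Emit:
{"fn": "apply_moves", "kwargs": {
  "motion": [
    [0,0.0025,0.025,0,0,0],
    [0,0,0.018,0,0,0],
    [0,0,0.007,0,0,0],
    [0,0,0.001,0,0,0],
    [0,0,0.001,0,0,0],
    [0,0,0,0,0,0]
  ]
}}

```text
t: 6.9
tool_pos: [0.4848, -0.2285, 0.0982]
ee_rot: [[1.0, -0.03, -0.0], [-0.03, -1.0, -0.001], [-0.0, 0.001, -1.0]]
force: [0.1, -0.3, -1.3]
finger_gap: 0.0224
grip_force: 49.4
```

Emit:
{"fn": "apply_moves", "kwargs": {
  "motion": [
    [0,0,0.001,0,0,0],
    [0,0,0,0,0,0]
  ]
}}

```text
t: 7.15
tool_pos: [0.4845, -0.2285, 0.0968]
ee_rot: [[1.0, -0.03, -0.001], [-0.03, -1.0, -0.001], [-0.001, 0.001, -1.0]]
force: [0.6, -0.3, -0.1]
finger_gap: 0.0225
grip_force: 49.4
```

Emit:
{"fn": "apply_moves", "kwargs": {
  "motion": [
    [0,0,0.0007,0,0,0],
    [0,0,0,0,0,0]
  ]
}}

```text
t: 7.4
tool_pos: [0.4845, -0.2284, 0.096]
ee_rot: [[1.0, -0.03, -0.001], [-0.03, -1.0, -0.0], [-0.001, 0.001, -1.0]]
force: [0.2, 0.6, -0.3]
finger_gap: 0.0224
grip_force: 49.4
```

Emit:
{"fn": "apply_moves", "kwargs": {
  "motion": [
    [0,0,0.001,0,0,0],
    [0,0,0,0,0,0]
  ]
}}

```text
t: 7.65
tool_pos: [0.4846, -0.2285, 0.0953]
ee_rot: [[1.0, -0.03, -0.001], [-0.03, -1.0, -0.001], [-0.001, 0.001, -1.0]]
force: [-0.8, 0.9, 4.1]
finger_gap: 0.0227
grip_force: 49.9
```

Emit:
{"fn": "apply_moves", "kwargs": {
  "motion": [
    [0,0,0.0005,0,0,0],
    [0,0,0,0,0,0]
  ]
}}

```text
t: 7.9
tool_pos: [0.4846, -0.2285, 0.0953]
ee_rot: [[1.0, -0.03, -0.001], [-0.03, -1.0, -0.001], [-0.0, 0.001, -1.0]]
force: [-2.4, 0.9, 9.9]
finger_gap: 0.0226
grip_force: 50.7
```

Run:
```python
from geo import *
s=robot.get_state(); p=s['tool_pos'];D=s['ee_rot']
m=np.array([.536,.277,.052])
plan([(p+[0,0,.02],D,2),([.46,-.10,.28],D),(m+.25*n,G),(m+.13*n,G)],vmax=.058)
```

```text
2
[0.0, 0.0, -0.01, 0.0, 0.0, 0.0],
[0.0, 0.0, -0.01, 0.0, 0.0, 0.0],
4
[-0.0071, -0.0319, -0.0412, 0.0, 0.0, 0.0],
[-0.0071, -0.0319, -0.0412, 0.0, 0.0, 0.0],
[-0.0071, -0.0319, -0.0412, 0.0, 0.0, 0.0],
[-0.0071, -0.0319, -0.0412, 0.0, 0.0, 0.0],
5
[0.0181, -0.0476, 0.0046, 0.122, -0.0109, -0.035],
[0.0198, -0.046, 0.0101, 0.122, -0.0109, -0.035],
[0.0215, -0.0438, 0.0154, 0.122, -0.0109, -0.035],
[0.0232, -0.0408, 0.0203, 0.122, -0.0109, -0.035],
[0.0248, -0.0372, 0.0248, 0.122, -0.0109, -0.035],
3
[0.0, 0.0, 0.04, 0.0, 0.0, 0.0001],
[0.0, 0.0, 0.04, 0.0, 0.0, 0.0001],
[0.0, 0.0, 0.04, 0.0, 0.0, 0.0001],
```

Emit:
{"fn": "apply_moves", "kwargs": {
  "motion": [
    [0,0,0,0,0,0],
    [0,0,0,0,0,0],
    [0,0,0,0,0,0]
  ],
  "gripper": -0.05
}}

```text
t: 8.28
tool_pos: [0.4845, -0.2284, 0.0944]
ee_rot: [[1.0, -0.03, -0.001], [-0.03, -1.0, -0.0], [-0.001, 0.001, -1.0]]
force: [0.1, -0.8, 0.3]
finger_gap: 0.0408
grip_force: 0.0
```

Emit:
{"fn": "apply_moves", "kwargs": {
  "motion": [
    [0,0,-0.01,0,0,0],
    [0,0,-0.02,0,0,0],
    [-0.007,-0.032,-0.04,0,0,0],
    [-0.007,-0.032,-0.04,0,0,0],
    [-0.007,-0.032,-0.04,0,0,0],
    [-0.007,-0.032,-0.034,0,0,0],
    [0.018,-0.048,0.005,0.122,-0.011,-0.035],
    [0.02,-0.046,0.01,0.122,-0.011,-0.035]
  ]
}}

```text
t: 9.28
tool_pos: [0.5002, -0.0035, 0.2708]
ee_rot: [[0.999, 0.04, -0.021], [0.044, -0.969, 0.244], [-0.011, -0.245, -0.969]]
force: [0.9, -0.8, -0.5]
finger_gap: 0.0403
grip_force: 0.0
```

Emit:
{"fn": "apply_moves", "kwargs": {
  "motion": [
    [0.0215,-0.044,0.015,0.122,-0.011,-0.035],
    [0.023,-0.041,0.02,0.122,-0.011,-0.035],
    [0.025,-0.037,0.025,0.122,-0.011,-0.035],
    [0,0,0.04,0,0,0],
    [0,0,0.04,0,0,0],
    [0,0,0.04,0,0,0],
    [0,0,0,0,0,0],
    [0,0,0,0,0,0]
  ],
  "gripper": -0.2
}}

```text
t: 10.28
tool_pos: [0.5483, 0.204, 0.1583]
ee_rot: [[0.989, 0.124, -0.086], [0.15, -0.81, 0.568], [0.001, -0.574, -0.819]]
force: [-1.0, 0.1, -0.2]
finger_gap: 0.0342
grip_force: 0.0
```

```bash
python3 -W ignore -c "
from prof import *
c,W,Q,s=prof('w7.npz'); save('w7.png',c['frame'])
print(s['ee_rot'].round(3).tolist(),s['joints'].round(2))
from ends import *
d=np.load('w7.npz'); h=cv2.cvtColor(d['f'],cv2.COLOR_RGB2HSV)
k=(abs(Q[...,1])<.02)&(Q[...,2]>.1)&(Q[...,2]<.138)&(h[...,1]>110)
print('x ext',np.percentile(Q[k][:,0],[0.5,99.5]),'y ext',np.percentile(Q[k][:,1],[1,99]),k.sum())"
```

```text
10.325 [0.5486 0.2038 0.1586] [ 0.3  0.3 -0. ] 0.034406376501315616
tip [[-0.0109, -0.0305, 0.0403], [0.0109, -0.017, 0.0722]]
tip [[-0.011, 0.0169, 0.0404], [0.0109, 0.0304, 0.0725]]
-30 215.2|-27 4.9|-24 -3.0|-21 -8.5|-18 -8.2|-15 -9.8|-12 -16.4|-9 128.9|-6 129.5|-3 130.0|0 130.0|3 129.4|6 129.1|9 -16.5|12 -9.5|15 -7.8|18 -8.4|21 -2.4|24 5.4|27 165.8|30 163.6|
-30 215.2|-27 213.1|-24 211.3|-21 209.6|-18 None|-15 140.6|-12 136.7|-9 136.1|-6 135.9|-3 136.1|0 135.4|3 130.4|6 131.4|9 136.7|12 140.7|15 140.7|18 171.7|21 169.9|24 167.8|27 165.8|30 163.5|
-30 215.4|-27 213.3|-24 211.3|-21 209.6|-18 None|-15 140.8|-12 136.6|-9 128.9|-6 128.8|-3 128.9|0 128.9|3 128.9|6 136.0|9 136.5|12 140.5|15 140.4|18 171.8|21 170.1|24 168.0|27 165.7|30 163.8|
-30 215.6|-27 213.2|-24 211.1|-21 209.5|-18 None|-15 140.7|-12 136.7|-9 136.7|-6 136.6|-3 136.7|0 136.5|3 131.1|6 131.1|9 136.4|12 130.8|15 130.7|18 171.4|21 170.0|24 167.8|27 165.8|30 163.6|
[[0.989, 0.124, -0.085], [0.15, -0.81, 0.568], [0.002, -0.574, -0.819]] [0.11 0.62 1.84 0.82 0.9  0.93]
x ext [-0.06568536  0.07285697] y ext [-0.01164107  0.01188456] 4267
```

View pics/w7.png

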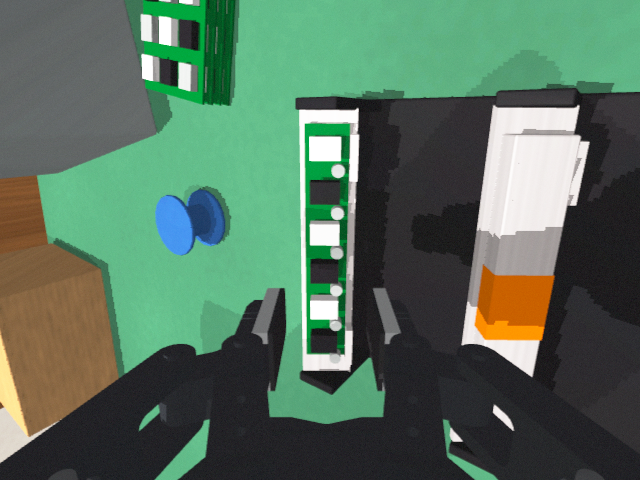

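The view shows the L strip centred between the open fingers (columns 305-350), the tabs on its right at (352,150), the bar to the right, and the spool clear at (190,225).

Emit:
{"fn": "apply_moves", "kwargs": {
  "motion": [
    [0.003,0,0.022,0,0,0],
    [0,0,0.022,0,0,0],
    [0,0,0.012,0,0,0],
    [0,0,0.0097,0,0,0],
    [0,0,0,0,0,0],
    [0,0,0,0,0,0]
  ]
}}

```text
t: 11.08
tool_pos: [0.5451, 0.2419, 0.1036]
ee_rot: [[0.989, 0.123, -0.086], [0.15, -0.81, 0.567], [-0.0, -0.574, -0.819]]
force: [0.1, 1.0, -0.5]
finger_gap: 0.0343
grip_force: 0.0
```

Emit:
{"fn": "apply_moves", "kwargs": {
  "motion": [
    [0,0,0,0,0,0],
    [0,0,0,0,0,0],
    [0,0,0,0,0,0]
  ],
  "gripper": -1,
  "force": 50
}}

```text
t: 11.45
tool_pos: [0.5455, 0.2417, 0.1045]
ee_rot: [[0.989, 0.123, -0.085], [0.15, -0.809, 0.568], [0.001, -0.574, -0.819]]
force: [-1.0, -2.1, 7.2]
finger_gap: 0.0229
grip_force: 53.0
```

```bash
python3 view.py w8
python3 - <<'E'
from ends import *
ends('w8.npz',.06,.074)
O=np.array([.486,-.183]); a=-.031; e=np.array([np.cos(a),np.sin(a)]); ey=np.array([-e[1],e[0]])
p=robot.get_state()['tool_pos']; D=down(a)
plan([(p+.09*n,G,3),([.46,-.02,.29],D),([*(O+.045*ey),.15],D)],vmax=.055)
E
```

```text
11.5 [0.5455 0.2417 0.1044] [ 0.4 -3.   6.2] 0.022673707139098963 52.97817784594372 [[0.989, 0.123, -0.085], [0.15, -0.809, 0.568], [0.001, -0.574, -0.819]]
green far end x [0.0692 0.0703 0.0707]
3
[0.0, 0.0, -0.03, -0.0002, -0.0003, 0.0001],
[0.0, 0.0, -0.03, -0.0002, -0.0003, 0.0001],
[0.0, 0.0, -0.03, -0.0002, -0.0003, 0.0001],
5
[-0.0247, 0.019, -0.0406, -0.1219, 0.0111, 0.0351],
[-0.0235, 0.0246, -0.0382, -0.1219, 0.0111, 0.0351],
[-0.0222, 0.0299, -0.0351, -0.1219, 0.0111, 0.0351],
[-0.0207, 0.0347, -0.0314, -0.1219, 0.0111, 0.0351],
[-0.019, 0.039, -0.0272, -0.1219, 0.0111, 0.0351],
4
[0.0077, 0.0293, 0.035, 0.0, 0.0, 0.0001],
[0.0077, 0.0293, 0.035, 0.0, 0.0, 0.0001],
[0.0077, 0.0293, 0.035, 0.0, 0.0, 0.0001],
[0.0077, 0.0293, 0.035, 0.0, 0.0, 0.0001],
```

Emit:
{"fn": "apply_moves", "kwargs": {
  "motion": [
    [0,0,-0.02,0,0,0],
    [0,0,-0.03,0,0,0],
    [0,0,-0.04,0,0,0],
    [-0.025,0.019,-0.041,-0.122,0.011,0.035],
    [-0.0235,0.025,-0.038,-0.122,0.011,0.035],
    [-0.022,0.03,-0.035,-0.122,0.011,0.035],
    [-0.021,0.035,-0.031,-0.122,0.011,0.035],
    [-0.019,0.039,-0.027,-0.122,0.011,0.035]
  ]
}}

```text
t: 12.5
tool_pos: [0.4585, -0.0226, 0.2901]
ee_rot: [[0.999, -0.033, 0.001], [-0.033, -0.999, -0.006], [0.001, 0.006, -1.0]]
force: [-0.0, 0.4, -0.7]
finger_gap: 0.0228
grip_force: 49.7
```

Emit:
{"fn": "apply_moves", "kwargs": {
  "motion": [
    [0.008,0.029,0.035,0,0,0],
    [0.008,0.029,0.035,0,0,0],
    [0.008,0.029,0.035,0,0,0],
    [0.007,0.029,0.035,0,0,0],
    [0,0,0,0,0,0],
    [0,0,0,0,0,0]
  ]
}}

```text
t: 13.25
tool_pos: [0.4867, -0.1376, 0.1491]
ee_rot: [[1.0, -0.031, -0.0], [-0.031, -1.0, -0.001], [-0.0, 0.001, -1.0]]
force: [0.2, -0.0, 0.2]
finger_gap: 0.0228
grip_force: 49.7
```

```bash
python3 view.py w9
python3 - <<'E'
from ends import *
ends('w9.npz',.06,.08)
O=np.array([.486,-.183]); a=-.031; e=np.array([np.cos(a),np.sin(a)]); ey=np.array([-e[1],e[0]])
plan([([*(O+.045*ey),.098],down(a))])
d=np.load('w9.npz'); W=d['W']
# right strip now placed: check height/pose
Z=W[...,2]; k=(abs(W[...,0]-.52)<.06)&(abs(W[...,1]+.228)<.02)&(Z>.024)&(Z<.05)
P=W[k]; print(k.sum(),P.mean(0),np.percentile(Z[k],[5,50,95]),np.percentile(P[:,1],[1,99]),np.percentile(P[:,0],[1,99]))
E
```

```text
13.3 [ 0.487  -0.1372  0.1495] [ 0.5  0.3 -0.5] 0.022608589169503927 49.69229757785797 [[1.0, -0.03, 0.001], [-0.03, -1.0, -0.001], [0.001, 0.001, -1.0]]
green far end x [0.0688 0.0698 0.0702]
1
[0.0004, 0.0007, 0.0515, 0.0011, -0.0006, 0.0009],
7170 [ 0.51072524 -0.22640091  0.02885383] [0.02420168 0.03001051 0.03319861] [-0.24002061 -0.21561055] [0.46119325 0.55366525]
```

Emit:
{"fn": "apply_moves", "kwargs": {
  "motion": [
    [0,0.001,0.025,0,0,0],
    [0,0,0.018,0,0,0],
    [0,0,0.007,0,0,0],
    [0,0,0.0015,0,0,0],
    [0,0,0.001,0,0,0],
    [0,0,0,0,0,0]
  ]
}}

```text
t: 14.05
tool_pos: [0.4871, -0.1384, 0.0961]
ee_rot: [[1.0, -0.03, -0.0], [-0.03, -1.0, -0.001], [-0.0, 0.001, -1.0]]
force: [-0.3, 0.4, -1.3]
finger_gap: 0.0226
grip_force: 49.7
```

Emit:
{"fn": "apply_moves", "kwargs": {
  "motion": [
    [0,0,0.001,0,0,0],
    [0,0,0,0,0,0]
  ]
}}

```text
t: 14.3
tool_pos: [0.4869, -0.1384, 0.0949]
ee_rot: [[1.0, -0.03, -0.0], [-0.03, -1.0, -0.001], [-0.0, 0.001, -1.0]]
force: [0.4, 0.1, 0.1]
finger_gap: 0.0224
grip_force: 49.8
```

Emit:
{"fn": "apply_moves", "kwargs": {
  "motion": [
    [0,0,0.0008,0,0,0],
    [0,0,0,0,0,0]
  ]
}}

```text
t: 14.55
tool_pos: [0.4869, -0.1384, 0.0947]
ee_rot: [[1.0, -0.03, -0.0], [-0.03, -1.0, -0.001], [-0.0, 0.001, -1.0]]
force: [-1.9, 1.2, 9.6]
finger_gap: 0.0225
grip_force: 51.0
```

Emit:
{"fn": "apply_moves", "kwargs": {
  "motion": [
    [0,0,0.0005,0,0,0],
    [0,0,0,0,0,0]
  ]
}}

```text
t: 14.8
tool_pos: [0.4869, -0.1384, 0.0947]
ee_rot: [[1.0, -0.03, -0.0], [-0.03, -1.0, -0.001], [-0.0, 0.001, -1.0]]
force: [-4.2, 1.3, 16.4]
finger_gap: 0.0225
grip_force: 51.8
```

Emit:
{"fn": "apply_moves", "kwargs": {
  "motion": [
    [0,0,-0.001,0,0,0],
    [0,0,0,0,0,0],
    [0,0,0,0,0,0]
  ],
  "gripper": -0.05
}}

```text
t: 15.18
tool_pos: [0.4868, -0.1383, 0.0943]
ee_rot: [[1.0, -0.03, -0.001], [-0.03, -1.0, -0.001], [-0.001, 0.001, -1.0]]
force: [0.7, -0.3, -0.0]
finger_gap: 0.0407
grip_force: 0.0
```

Run:
```python
from geo import *
s=robot.get_state(); p=s['tool_pos'];D=s['ee_rot']; print(s['finger_gap'],p)
m=np.array([.550,.180,.052])
plan([(p+[0,0,.03],D,2),([.46,-.08,.27],D),(m+.25*n,G),(m+.13*n,G)],vmax=.058,wmax=.16)
```

```text
0.040740912042275576 [ 0.48677025 -0.13832983  0.09434113]
2
[0.0, 0.0, -0.015, 0.0, 0.0, 0.0],
[0.0, 0.0, -0.015, 0.0, 0.0, 0.0],
3
[-0.0095, -0.0191, -0.0486, 0.0, 0.0, 0.0],
[-0.0095, -0.0191, -0.0486, 0.0, 0.0, 0.0],
[-0.0095, -0.0191, -0.0486, 0.0, 0.0, 0.0],
4
[0.0269, -0.0304, 0.0033, 0.1524, -0.0136, -0.0437],
[0.0283, -0.0284, 0.0074, 0.1524, -0.0136, -0.0437],
[0.0296, -0.0257, 0.0111, 0.1524, -0.0136, -0.0437],
[0.0308, -0.0224, 0.0144, 0.1524, -0.0136, -0.0437],
3
[0.0, 0.0, 0.04, 0.0001, 0.0, -0.0001],
[0.0, 0.0, 0.04, 0.0001, 0.0, -0.0001],
[0.0, 0.0, 0.04, 0.0001, 0.0, -0.0001],
```

Emit:
{"fn": "apply_moves", "kwargs": {
  "motion": [
    [0,0,-0.01,0,0,0],
    [0,0,-0.02,0,0,0],
    [-0.0095,-0.019,-0.0485,0,0,0],
    [-0.0095,-0.019,-0.0485,0,0,0],
    [-0.0095,-0.019,-0.0485,0,0,0],
    [0.027,-0.03,0.003,0.152,-0.0136,-0.044],
    [0.028,-0.028,0.007,0.152,-0.0136,-0.044],
    [0.03,-0.026,0.011,0.152,-0.0136,-0.044]
  ]
}}

```text
t: 16.18
tool_pos: [0.5447, 0.0087, 0.2623]
ee_rot: [[0.994, 0.094, -0.055], [0.108, -0.89, 0.442], [-0.008, -0.445, -0.895]]
force: [-0.2, 0.5, -0.2]
finger_gap: 0.0407
grip_force: 0.0
```

Emit:
{"fn": "apply_moves", "kwargs": {
  "motion": [
    [0.031,-0.022,0.014,0.152,-0.0136,-0.044],
    [0,0,0.04,0,0,0],
    [0,0,0.04,0,0,0],
    [0,0,0.04,0,0,0],
    [0,0,0,0,0,0],
    [0,0,0,0,0,0]
  ],
  "gripper": -0.2
}}

```text
t: 16.92
tool_pos: [0.5621, 0.1044, 0.1602]
ee_rot: [[0.989, 0.125, -0.085], [0.151, -0.811, 0.566], [0.001, -0.572, -0.82]]
force: [-0.7, -0.1, -0.5]
finger_gap: 0.0343
grip_force: 0.0
```

```bash
python3 -W ignore -c "
from prof import *
c,W,Q,s=prof('w10.npz'); print(s['ee_rot'].round(3).tolist())
h=cv2.cvtColor(c['frame'],cv2.COLOR_RGB2HSV)
k=(abs(Q[...,1])<.03)&(Q[...,2]>.1)&(Q[...,2]<.15)&(h[...,1]>110)&(h[...,0]<25)
print('band x',np.percentile(Q[k][:,0],[0.5,99.5]),'y',np.percentile(Q[k][:,1],[1,99]),'z',np.percentile(Q[k][:,2],[5,50,95]),k.sum())
for y in (-.008,0,.008):
  for x in np.arange(-.1,.1,.005):
    k=(abs(Q[...,0]-x)<.0025)&(abs(Q[...,1]-y)<.002); print(round(x*1000),(1000*np.nanmedian(Q[...,2][k])).round(1) if k.any() else '-',end='|')
  print()
"
python3 - <<'E'
from h import *
c=robot.read_camera('top'); save('t2.png',c['frame'][180:310,180:440],3)
E
```

```text
16.975 [0.5624 0.1042 0.1606] [0.4 0.9 0.1] 0.034392560017870805
tip [[-0.0109, -0.0306, 0.0403], [0.0109, -0.0171, 0.0725]]
tip [[-0.0109, 0.0168, 0.0402], [0.0108, 0.0303, 0.0724]]
-30 207.7|-27 4.7|-24 -3.0|-21 -8.5|-18 -8.0|-15 -9.9|-12 -16.7|-9 131.4|-6 131.8|-3 131.9|0 131.9|3 131.8|6 131.2|9 -16.6|12 -9.5|15 -8.1|18 -8.2|21 -2.4|24 5.6|27 167.9|30 165.8|
-30 207.9|-27 205.3|-24 203.7|-21 202.0|-18 143.4|-15 133.6|-12 131.8|-9 131.8|-6 131.7|-3 131.8|0 131.8|3 131.7|6 131.9|9 132.1|12 143.8|15 175.5|18 174.2|21 172.2|24 170.0|27 167.7|30 165.8|
-30 207.6|-27 205.5|-24 203.7|-21 202.3|-18 143.7|-15 132.8|-12 131.8|-9 131.7|-6 131.9|-3 131.6|0 131.6|3 131.8|6 131.9|9 132.2|12 143.7|15 175.8|18 174.3|21 172.1|24 170.0|27 167.9|30 165.9|
-30 207.9|-27 205.5|-24 203.3|-21 202.6|-18 143.7|-15 142.8|-12 131.7|-9 131.8|-6 131.8|-3 131.7|0 131.8|3 131.8|6 131.6|9 132.5|12 133.9|15 134.1|18 174.3|21 172.3|24 170.1|27 168.0|30 166.0|
[[0.989, 0.125, -0.084], [0.151, -0.811, 0.566], [0.002, -0.572, -0.82]]
band x [-0.01379284  0.01610596] y [-0.01298076  0.01136704] z [0.1307014  0.1317225
[... 420 characters left out ...]
0 138.0|-75 143.3|-70 132.7|-65 131.9|-60 131.8|-55 131.8|-50 132.2|-45 131.8|-40 132.0|-35 131.7|-30 131.7|-25 131.8|-20 131.7|-15 131.7|-10 131.8|-5 131.7|0 131.7|5 131.6|10 -7.8|15 131.7|20 131.9|25 131.8|30 131.8|35 131.5|40 131.7|45 131.9|50 131.7|55 131.6|60 131.7|65 131.8|70 132.1|75 143.6|80 142.6|85 129.8|90 198.1|95 198.1|
-100 -|-95 -|-90 -|-85 137.2|-80 142.1|-75 143.6|-70 132.3|-65 132.0|-60 132.2|-55 131.7|-50 132.1|-45 131.9|-40 131.9|-35 132.1|-30 131.9|-25 131.9|-20 131.8|-15 131.7|-10 131.8|-5 131.7|0 131.8|5 131.8|10 -7.2|15 131.6|20 -18.8|25 131.8|30 131.8|35 131.9|40 131.8|45 131.8|50 131.7|55 131.7|60 131.6|65 131.7|70 132.1|75 143.7|80 141.4|85 133.9|90 192.2|95 192.2|
```

View pics/t2.png

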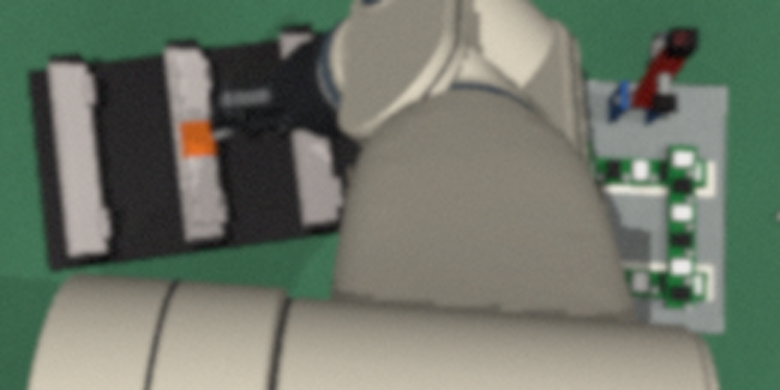

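Top crop: the right strip lies crosswise at crop (682,225) on both low strips, two seats are empty, and the gripper is at the bar's orange band (198,138). I'll grasp the bar next.

Emit:
{"fn": "apply_moves", "kwargs": {
  "motion": [
    [0,-0.001,0.023,0,0,0],
    [0,0,0.023,0,0,0],
    [0,0,0.0125,0,0,0],
    [0,0,0.01,0,0,0],
    [0,0,0,0,0,0]
  ]
}}

```text
t: 17.65
tool_pos: [0.5549, 0.1448, 0.1027]
ee_rot: [[0.988, 0.124, -0.088], [0.152, -0.811, 0.566], [-0.001, -0.572, -0.82]]
force: [-0.1, -0.6, -0.2]
finger_gap: 0.0347
grip_force: 0.0
```

Emit:
{"fn": "apply_moves", "kwargs": {
  "motion": [
    [0,0,0,0,0,0],
    [0,0,0,0,0,0],
    [0,0,0,0,0,0]
  ],
  "gripper": -1,
  "force": 60
}}

```text
t: 18.02
tool_pos: [0.5561, 0.1442, 0.1045]
ee_rot: [[0.989, 0.124, -0.085], [0.15, -0.81, 0.566], [0.002, -0.573, -0.82]]
force: [-0.4, -0.8, 6.9]
finger_gap: 0.0224
grip_force: 62.9
```

Run:
```python
from geo import *
O=np.array([.486,-.183]); a=np.pi/2-.031
s=robot.get_state();p=s['tool_pos']; D=down(a); print(p,s['finger_gap'],s['force'])
plan([(p+.10*n,G,3),([.45,-.06,.29],D),([*O,.17],D)],vmax=.055)
```

```text
[0.55605616 0.1441543  0.10454587] 0.022357775776598754 [-0.44126417 -0.79069185  6.88741106]
3
[0.0, 0.0, -0.0333, 0.0004, -0.0004, 0.0004],
[0.0, 0.0, -0.0333, 0.0004, -0.0004, 0.0004],
[0.0, 0.0, -0.0333, 0.0004, -0.0004, 0.0004],
9
[-0.015, 0.0051, -0.0176, -0.0565, -0.047, -0.1492],
[-0.0165, 0.0037, -0.0166, -0.0565, -0.047, -0.1492],
[-0.0177, 0.0021, -0.0157, -0.0565, -0.047, -0.1492],
[-0.0186, 0.0002, -0.0147, -0.0565, -0.047, -0.1492],
[-0.0192, -0.0018, -0.0139, -0.0565, -0.047, -0.1492],
[-0.0194, -0.0039, -0.0132, -0.0565, -0.047, -0.1492],
[-0.0192, -0.0061, -0.0125, -0.0565, -0.047, -0.1492],
[-0.0187, -0.0082, -0.012, -0.0565, -0.047, -0.1492],
[-0.0179, -0.0103, -0.0117, -0.0565, -0.047, -0.1492],
4
[-0.0305, 0.01, 0.03, 0.0001, 0.0, -0.0001],
[-0.0305, 0.01, 0.03, 0.0001, 0.0, -0.0001],
[-0.0305, 0.01, 0.03, 0.0001, 0.0, -0.0001],
[-0.0305, 0.01, 0.03, 0.0001, 0.0, -0.0001],
```

Emit:
{"fn": "apply_moves", "kwargs": {
  "motion": [
    [0,0,-0.02,0,0,0],
    [0,0,-0.035,0,0,0],
    [0,0,-0.045,0,0,0],
    [-0.015,0.005,-0.0176,-0.0565,-0.047,-0.149],
    [-0.0165,0.0037,-0.0166,-0.0565,-0.047,-0.149],
    [-0.0177,0.002,-0.0157,-0.0565,-0.047,-0.149],
    [-0.0186,0,-0.0147,-0.0565,-0.047,-0.149],
    [-0.019,-0.002,-0.014,-0.0565,-0.047,-0.149]
  ]
}}

```text
t: 19.02
tool_pos: [0.4999, 0.0048, 0.2448]
ee_rot: [[0.596, 0.79, -0.146], [0.796, -0.556, 0.239], [0.107, -0.259, -0.96]]
force: [0.5, -0.4, -0.8]
finger_gap: 0.0224
grip_force: 59.7
```

Emit:
{"fn": "apply_moves", "kwargs": {
  "motion": [
    [-0.0194,-0.004,-0.013,-0.0565,-0.047,-0.149],
    [-0.019,-0.006,-0.0125,-0.0565,-0.047,-0.149],
    [-0.0187,-0.008,-0.012,-0.0565,-0.047,-0.149],
    [-0.018,-0.01,-0.012,-0.0565,-0.047,-0.15],
    [-0.0305,0.01,0.03,0,0,0],
    [-0.0305,0.01,0.03,0,0,0],
    [-0.0305,0.01,0.03,0,0,0],
    [-0.03,0.01,0.03,0,0,0]
  ]
}}

```text
t: 20.02
tool_pos: [0.4861, -0.1839, 0.1701]
ee_rot: [[0.032, 0.999, 0.001], [0.999, -0.032, -0.003], [-0.003, 0.001, -1.0]]
force: [-0.2, -0.4, -1.0]
finger_gap: 0.0221
grip_force: 59.7
```

```bash
cat > t3.py <<'E'
from geo import *
c,W,K,R,t=cam('wrist'); s=robot.get_state(); np.savez('w11.npz',f=c['frame'],W=W,K=K,R=R,t=t,p=s['tool_pos'],T=s['ee_rot'])
print(s['t'],s['tool_pos'].round(4),s['ee_rot'].round(3).tolist(),s['finger_gap'])
Q=(W-s['tool_pos'])@s['ee_rot']
k=(abs(Q[...,1])<.02)&(Q[...,2]>.05)&(Q[...,2]<.085)&(Q[...,0]>.03); print('bar',np.percentile(Q[k],[1,50,99],axis=0).round(4).tolist())
Z=W[...,2]
k=(Z>.028)&(Z<.042)&(abs(W[...,1]+.138)<.02)&(abs(W[...,0]-.487)<.08); P=W[k]; print('left strip blocks',k.sum(),np.percentile(P,[1,50,99],axis=0).round(4).tolist())
O=np.array([.486,-.183]); plan([([*O,.112],down(np.pi/2-.031))])
E
python3 t3.py
```

```text
20.075 [ 0.4862 -0.1861  0.167 ] [[0.033, 0.999, -0.001], [0.999, -0.033, -0.003], [-0.003, -0.001, -1.0]] 0.022111579905932013
bar [[0.0305, -0.012, 0.0571], [0.0549, -0.0003, 0.0586], [0.0757, 0.0114, 0.0603]]
left strip blocks 3488 [[0.4173, -0.1469, 0.0284], [0.4644, -0.1381, 0.0322], [0.5504, -0.1271, 0.0339]]
1
[0.0033, -0.0002, 0.055, -0.0007, 0.0032, -0.0016],
```

Emit:
{"fn": "apply_moves", "kwargs": {
  "motion": [
    [0.002,0,0.03,0,0,0],
    [0,0,0.016,0,0,0],
    [0,0,0.008,0,0,0],
    [0,0,0.002,0,0,0],
    [0,0,0,0,0,0]
  ]
}}

```text
t: 20.7
tool_pos: [0.4865, -0.18, 0.1147]
ee_rot: [[0.031, 1.0, 0.001], [1.0, -0.031, -0.002], [-0.002, 0.001, -1.0]]
force: [0.2, 0.0, -1.3]
finger_gap: 0.0219
grip_force: 59.7
```

Emit:
{"fn": "apply_moves", "kwargs": {
  "motion": [
    [0,0,0.001,0,0,0],
    [0,0,0,0,0,0]
  ]
}}

```text
t: 20.95
tool_pos: [0.4864, -0.18, 0.1134]
ee_rot: [[0.031, 1.0, 0.001], [1.0, -0.031, -0.002], [-0.002, 0.001, -1.0]]
force: [0.2, -0.1, -1.5]
finger_gap: 0.0224
grip_force: 59.7
```

Emit:
{"fn": "apply_moves", "kwargs": {
  "motion": [
    [-0.002,0,0.002,0,0,0],
    [0,0,0.002,0,0,0],
    [0,0,0.0005,0,0,0],
    [0,0,0,0,0,0]
  ]
}}

```text
t: 21.45
tool_pos: [0.486, -0.182, 0.1084]
ee_rot: [[0.031, 1.0, 0.0], [1.0, -0.031, -0.002], [-0.002, 0.0, -1.0]]
force: [0.4, 0.0, -0.9]
finger_gap: 0.0222
grip_force: 59.7
```

Emit:
{"fn": "apply_moves", "kwargs": {
  "motion": [
    [0,0,0.001,0,0,0],
    [0,0,0,0,0,0]
  ]
}}

```text
t: 21.7
tool_pos: [0.4861, -0.1819, 0.1075]
ee_rot: [[0.031, 1.0, 0.0], [1.0, -0.031, -0.002], [-0.002, 0.0, -1.0]]
force: [0.2, -0.0, -0.8]
finger_gap: 0.0224
grip_force: 59.7
```

Emit:
{"fn": "apply_moves", "kwargs": {
  "motion": [
    [0,0,0.0008,0,0,0],
    [0,0,0,0,0,0]
  ]
}}

```text
t: 21.95
tool_pos: [0.4861, -0.182, 0.1067]
ee_rot: [[0.031, 1.0, 0.0], [1.0, -0.031, -0.002], [-0.002, 0.0, -1.0]]
force: [-0.8, 0.1, -1.0]
finger_gap: 0.0225
grip_force: 59.7
```

Emit:
{"fn": "apply_moves", "kwargs": {
  "motion": [
    [0,0,0.0006,0,0,0],
    [0,0,0,0,0,0]
  ]
}}

```text
t: 22.2
tool_pos: [0.4861, -0.182, 0.1064]
ee_rot: [[0.031, 1.0, 0.0], [1.0, -0.031, -0.002], [-0.002, 0.0, -1.0]]
force: [-1.2, 1.1, 3.1]
finger_gap: 0.0224
grip_force: 60.2
```

Emit:
{"fn": "apply_moves", "kwargs": {
  "motion": [
    [0,0,0.0006,0,0,0],
    [0,0,0,0,0,0]
  ]
}}

```text
t: 22.45
tool_pos: [0.4861, -0.182, 0.1063]
ee_rot: [[0.031, 1.0, 0.0], [1.0, -0.031, -0.002], [-0.002, 0.001, -1.0]]
force: [-2.6, 1.6, 11.6]
finger_gap: 0.0224
grip_force: 61.2
```

Emit:
{"fn": "apply_moves", "kwargs": {
  "motion": [
    [0,0,-0.0005,0,0,0],
    [0,0,0,0,0,0],
    [0,0,0,0,0,0]
  ],
  "gripper": -0.05
}}

```text
t: 22.82
tool_pos: [0.4861, -0.182, 0.1059]
ee_rot: [[0.031, 1.0, 0.0], [1.0, -0.031, -0.002], [-0.002, 0.0, -1.0]]
force: [-0.7, -0.3, -0.6]
finger_gap: 0.0407
grip_force: 0.0
```

Emit:
{"fn": "apply_moves", "kwargs": {
  "motion": [
    [0,0,-0.01,0,0,0],
    [0,0,-0.03,0,0,0],
    [0,-0.02,-0.05,0,0,0],
    [0,-0.04,-0.05,0,0,0],
    [0,-0.04,-0.05,0,0,0],
    [0,-0.03,-0.03,0,0,0],
    [0,0,0,0,0,0]
  ]
}}

```text
t: 23.7
tool_pos: [0.3573, -0.1778, 0.3262]
ee_rot: [[0.032, 0.999, 0.005], [0.999, -0.032, -0.004], [-0.004, 0.005, -1.0]]
force: [1.1, -0.5, -1.1]
finger_gap: 0.0405
grip_force: 0.0
```

```bash
cat > cl.py <<'E'
from geo import *
O=np.array([.486,-.183]); a=-.031; ex=np.array([np.cos(a),np.sin(a)]); ey=np.array([-ex[1],ex[0]])
def fx(P): return np.column_stack([(P[:,:2]-O)@ex,(P[:,:2]-O)@ey,P[:,2]])
s=robot.get_state(); print(s['t'],s['tool_pos'],s['finger_gap'],s['force'].round(1))
for cn in('scene','top'):
    c,W,K,R,t=cam(cn); f=c['frame'].astype(int); F=fx(W.reshape(-1,3)).reshape(W.shape)
    with np.errstate(all='ignore'):
        near=(abs(F[...,1])<.04)&(F[...,0]>-.1)&(F[...,0]<.25)&(F[...,2]>.05)&(F[...,2]<.32)
    red=near&(f[...,0]>90)&(f[...,1]<60)&(f[...,2]<60)
    P=F[red]; 
    if len(P)>10:
        cc=P.mean(0); V=np.linalg.svd(P-cc,full_matrices=False)[2]; print(cn,len(P),cc.round(4),V[0].round(3)); print(np.percentile(P,[1,50,99],axis=0).round(4).tolist())
    A=F[near&(F[...,0]>.03)]; print(' all clamp pts',len(A),np.percentile(A,[1,50,99],axis=0).round(4).tolist())
    for z0 in np.arange(.08,.30,.02):
        k=(A[:,2]>=z0)&(A[:,2]<z0+.02)
        if k.sum()>4: print('   z',round(z0,2),k.sum(),np.percentile(A[k][:,:2],[5,50,95],axis=0).round(3).tolist())
    np.savez(cn+'2.npz',f=c['frame'],W=W)
E
python3 cl.py
```

```text
23.7 [ 0.35727654 -0.17784406  0.3261505 ] 0.040533618778592045 [ 1.1 -0.5 -1.1]
scene 402 [ 0.1121 -0.0027  0.1498] [-0.075  0.005 -0.997]
[[0.0993, -0.009, 0.0765], [0.1118, -0.0046, 0.1435], [0.122, 0.0076, 0.2488]]
 all clamp pts 1028 [[0.0792, -0.0183, 0.0525], [0.1137, -0.0029, 0.1706], [0.1362, 0.0197, 0.2522]]
   z 0.08 130 [[0.097, -0.017], [0.109, -0.005], [0.115, 0.018]]
   z 0.1 70 [[0.102, -0.008], [0.111, -0.002], [0.113, 0.008]]
   z 0.12 65 [[0.101, -0.008], [0.112, -0.002], [0.115, 0.009]]
   z 0.14 56 [[0.103, -0.008], [0.113, -0.006], [0.117, 0.005]]
   z 0.16 131 [[0.085, -0.009], [0.125, -0.005], [0.136, 0.009]]
   z 0.18 151 [[0.079, -0.008], [0.117, -0.001], [0.131, 0.009]]
   z 0.2 80 [[0.108, -0.008], [0.119, -0.003], [0.122, 0.008]]
   z 0.22 88 [[0.111, -0.009], [0.122, -0.003], [0.124, 0.01]]
   z 0.24 100 [[0.111, -0.009], [0.121, -0.001], [0.125, 0.011]]
top 96 [0.0978 0.0035 0.1538] [-0.087  0.017 -0.996]
[[0.09, -0.0077, 0.0839], [0.0986, 0.0045, 0.1521], [0.1087, 0.0083, 0.2118]]
 all clamp pts 425 [[0.0704, -0.0112, 0.0558], [0.1003, 0.0036, 0.1807], [0.1284, 0.0183, 0.253]]
   z 0.08 43 [[0.089, -0.003], [0.094, 0.014], [0.109, 0.018]]
   z 0.1 18 [[0.092, -0.003], [0.094, 0.004], [0.101, 0.007]]
   z 0.12 19 [[0.094, -0.002], [0.096, 0.007], [0.105, 0.008]]
   z 0.14 14 [[0.096, 0.001], [0.098, 0.007], [0.108, 0.008]]
   z 0.16 80 [[0.07, -0.009], [0.096, 0.004], [0.129, 0.008]]
   z 0.18 80 [[0.071, -0.007], [0.091, 0.0], [0.119, 0.008]]
   z 0.2 25 [[0.1, -0.008], [0.102, 0.001], [0.111, 0.008]]
   z 0.22 33 [[0.101, -0.009], [0.103, 0.002], [0.114, 0.009]]
   z 0.24 83 [[0.103, -0.011], [0.11, -0.001], [0.118, 0.009]]
```

```bash
cat > foot.py <<'E'
from geo import *
O=np.array([.486,-.183]); a=-.031; ex=np.array([np.cos(a),np.sin(a)]); ey=np.array([-ex[1],ex[0]])
def fx(P): return np.column_stack([(P[:,:2]-O)@ex,(P[:,:2]-O)@ey,P[:,2]])
for cn in('scene2','top2','top0','scene0'):
    W=np.load(cn+'.npz')['W'].reshape(-1,3); F=fx(W); F=F[np.isfinite(F[:,0])&(abs(F[:,1])<.02)&(F[:,0]>.03)&(F[:,0]<.16)&(F[:,2]>.1)&(F[:,2]<.27)]
    A=F[(abs(F[:,1])<.012)&((F[:,2]<.15)|(F[:,2]>.2))]
    b=np.polyfit(A[:,2]-.073,A[:,0],1); lean=np.arctan(b[0]); 
    u=np.array([np.sin(lean),np.cos(lean)]); nr=np.array([np.cos(lean),-np.sin(lean)])
    D=F[:,[0,2]]-[.1,.073]; r=D@u; dn=D@nr
    print(cn,'lean',lean.round(3),'x@hinge',b[1].round(4))
    for r0 in np.arange(.06,.18,.01):
        k=(r>=r0)&(r<r0+.01)
        if k.sum()>3: print('  r',round(r0,2),k.sum(),np.percentile(dn[k],[0,5,50,95,100]).round(4))
# tower check
F=fx(np.load('top2.npz')['W'].reshape(-1,3)); 
k=(abs(F[:,0])<.09)&(abs(F[:,1])<.09)
for lo,hi in((.039,.055),(.027,.037)):
    P=F[k&(F[:,2]>lo)&(F[:,2]<hi)]; print(lo,len(P),np.percentile(P,[1,50,99],axis=0).round(4).tolist())
E
python3 foot.py
```

```text
scene2 lean 0.078 x@hinge 0.1065
  r 0.06 32 [-0.0067 -0.0033  0.0072  0.0106  0.0111]
  r 0.07 32 [-0.0025  0.0006  0.0075  0.0108  0.0109]
  r 0.08 17 [-0.0036 -0.0024  0.0069  0.0106  0.0114]
  r 0.09 47 [-0.0254 -0.0221  0.0156  0.0288  0.0294]
  r 0.1 130 [-0.0335 -0.0294  0.0117  0.028   0.0293]
  r 0.11 70 [-0.0317 -0.0278  0.009   0.0253  0.0302]
  r 0.12 43 [-0.0054 -0.0015  0.0081  0.0117  0.0127]
  r 0.13 39 [-0.0033 -0.0029  0.008   0.0113  0.0116]
  r 0.14 42 [-0.0048 -0.0023  0.0084  0.0101  0.0124]
  r 0.15 40 [-0.0031 -0.0002  0.0099  0.0115  0.0123]
  r 0.16 49 [-0.0036 -0.0016  0.0092  0.0116  0.0134]
  r 0.17 80 [-0.0051 -0.003   0.0064  0.0115  0.013 ]
top2 lean 0.103 x@hinge 0.0907
  r 0.06 8 [-0.0124 -0.0123 -0.0108 -0.0035 -0.0016]
  r 0.07 9 [-0.0123 -0.0119 -0.0094 -0.0005  0.0009]
  r 0.08 6 [-0.0119 -0.0118 -0.0075 -0.0025 -0.0017]
  r 0.09 23 [-0.0405 -0.0403 -0.0136  0.0157  0.0188]
  r 0.1 103 [-0.0403 -0.0397 -0.0218  0.0158  0.0194]
  r 0.11 20 [-0.037  -0.0369 -0.0126  0.0103  0.0124]
  r 0.12 16 [-0.0138 -0.0134 -0.012  -0.0037 -0.0022]
  r 0.13 16 [
[... 1093 characters left out ...]
-0.0021  0.0058  0.0101  0.0111]
  r 0.09 41 [-0.029  -0.0223  0.0161  0.0279  0.0281]
  r 0.1 131 [-0.0334 -0.0302  0.013   0.0284  0.0316]
  r 0.11 76 [-0.032  -0.0273  0.0091  0.0218  0.0273]
  r 0.12 39 [-0.0031 -0.001   0.0082  0.0113  0.012 ]
  r 0.13 44 [-0.0024 -0.0009  0.0081  0.0116  0.012 ]
  r 0.14 37 [-0.0037 -0.0024  0.0092  0.0112  0.0118]
  r 0.15 44 [-0.0008  0.001   0.0095  0.0117  0.014 ]
  r 0.16 47 [-0.0019 -0.0008  0.01    0.0125  0.0134]
  r 0.17 82 [-0.0063 -0.0032  0.007   0.0117  0.0122]
0.039 558 [[-0.0335, -0.0656, 0.0395], [-0.0031, 0.0054, 0.0464], [0.0867, 0.0735, 0.0526]]
0.027 474 [[-0.0717, -0.0567, 0.0271], [0.0137, 0.035, 0.0316], [0.0665, 0.0559, 0.0367]]
```

```bash
cat > sw.py <<'E'
from geo import *
O=np.array([.486,-.183]); a=-.031; ex=np.array([np.cos(a),np.sin(a)]); ey=np.array([-ex[1],ex[0]])
D=down(a)
def tcp(th,r=.155,d=.008,hx=.100):
    c,s=np.cos(th),np.sin(th); x=hx-r*c+d*s+.011; z=.073+r*s+d*c
    return np.r_[O+x*ex,z+.073]
def F(x,z,y=0): return np.r_[O+x*ex+y*ey,z]
E
python3 - <<'E'
from sw import *
st=plan([(F(-.08,.37),D),(F(.152,.37),D),(F(.152,.302),D,2)],vmax=.055,wmax=.17)
plan([(tcp(np.radians(t)),D,1) for t in (95,89,82,75,68,61,54,47,40,33,26,20,15,11,8,6)],start=st)
E
```

```text
10
[-0.0001, 0.0048, -0.0046, 0.0004, 0.0, 0.157],
[0.0006, 0.0048, -0.0046, 0.0004, 0.0, 0.157],
[0.0014, 0.0046, -0.0046, 0.0004, 0.0, 0.157],
[0.0021, 0.0043, -0.0046, 0.0004, 0.0, 0.157],
[0.0027, 0.004, -0.0046, 0.0004, 0.0, 0.157],
[0.0033, 0.0035, -0.0046, 0.0004, 0.0, 0.157],
[0.0038, 0.0029, -0.0046, 0.0004, 0.0, 0.157],
[0.0042, 0.0023, -0.0046, 0.0004, 0.0, 0.157],
[0.0045, 0.0016, -0.0046, 0.0004, 0.0, 0.157],
[0.0047, 0.0009, -0.0046, 0.0004, 0.0, 0.157],
5
[0.0464, 0.0, 0.0, 0.0, 0.0001, 0.0001],
[0.0464, 0.0, 0.0, 0.0, 0.0001, 0.0001],
[0.0464, 0.0, 0.0, 0.0, 0.0001, 0.0001],
[0.0464, 0.0, 0.0, 0.0, 0.0001, 0.0001],
[0.0464, 0.0, 0.0, 0.0, 0.0001, 0.0001],
2
[-0.0001, 0.0001, 0.034, 0.0, 0.0, 0.0],
[-0.0001, 0.0001, 0.034, 0.0, 0.0, 0.0],
1
[-0.0194, -0.0001, 0.0023, -0.0001, -0.0001, -0.0001],
1
[-0.0162, 0.0, -0.0014, 0.0, 0.0, 0.0],
1
[-0.019, 0.0, 0.0005, 0.0, 0.0, 0.0],
1
[-0.0187, 0.0, 0.0028, 0.0, 0.0, 0.0],
1
[-0.0183, 0.0, 0.0051, 0.0, 0.0, 0.0],
1
[-0.0175, 0.0, 0.0073, 0.0, 0.0, 0.0],
1
[-0.0165, 0.0, 0.0093, 0.0, 0.0, 0.0],
1
[-0.0152, 0.0, 0.0113, 0.0, 0.0, 0.0],
1
[-0.0137, 0.0, 0.0131, 0.0, 0.0, 0.0],
1
[-0.0121, 0.0, 0.0146, 0.0, 0.0, 0.0],
1
[-0.0101, 0.0, 0.016, 0.0, 0.0, 0.0],
1
[-0.0071, 0.0, 0.0146, 0.0, 0.0, 0.0],
1
[-0.0048, 0.0, 0.0127, 0.0, 0.0, 0.0],
1
[-0.0029, 0.0, 0.0104, 0.0, 0.0, 0.0],
1
[-0.0018, 0.0, 0.0079, 0.0, 0.0, 0.0],
1
[-0.0009, 0.0, 0.0054, 0.0, 0.0, 0.0],
```

Emit:
{"fn": "apply_moves", "kwargs": {
  "motion": [
    [0,0.005,-0.005,0,0,0.157],
    [0.0006,0.005,-0.005,0,0,0.157],
    [0.0014,0.0046,-0.005,0,0,0.157],
    [0.002,0.0043,-0.005,0,0,0.157],
    [0.0027,0.004,-0.005,0,0,0.157],
    [0.0033,0.0035,-0.0046,0,0,0.157],
    [0.0038,0.003,-0.0046,0,0,0.157],
    [0.0042,0.0023,-0.0046,0,0,0.157]
  ],
  "gripper": -1
}}

```text
t: 24.8
tool_pos: [0.3976, -0.1797, 0.361]
ee_rot: [[0.961, 0.276, -0.002], [0.276, -0.961, -0.0], [-0.002, -0.0, -1.0]]
force: [-0.1, -0.8, -0.9]
finger_gap: 0.0002
grip_force: 0.0
```

Emit:
{"fn": "apply_moves", "kwargs": {
  "motion": [
    [0.0045,0.0016,-0.0046,0,0,0.157],
    [0.0047,0.001,-0.0046,0,0,0.157],
    [0.0465,0,0,0,0,0],
    [0.0465,0,0,0,0,0],
    [0.0465,0,0,0,0,0],
    [0.0465,0,0,0,0,0],
    [0.0465,0,0,0,0,0],
    [0,0,0,0,0,0]
  ]
}}

```text
t: 25.8
tool_pos: [0.6416, -0.1869, 0.3683]
ee_rot: [[1.0, -0.028, -0.002], [-0.028, -1.0, -0.001], [-0.002, 0.001, -1.0]]
force: [-0.8, -0.3, -1.2]
finger_gap: 0.0001
grip_force: 0.0
```

Run:
```python
from sw import *
s=robot.get_state(); print(s['t'],s['tool_pos'],s['ee_rot'].round(3).tolist(),s['finger_gap'],F(.152,.302))
```

```text
25.8 [ 0.64163348 -0.18689934  0.36826188] [[1.0, -0.028, -0.002], [-0.028, -1.0, -0.001], [-0.002, 0.001, -1.0]] 0.00012568591009812612 [ 0.63792697 -0.18771125  0.302     ]
```

Emit:
{"fn": "apply_moves", "kwargs": {
  "motion": [
    [-0.003,0.001,0.033,0,0,0],
    [0,0,0.033,0,0,0],
    [-0.01,0,0.002,0,0,0],
    [-0.01,0,0,0,0,0],
    [-0.016,0,-0.001,0,0,0],
    [0,0,0,0,0,0]
  ]
}}

```text
t: 26.55
tool_pos: [0.5994, -0.1876, 0.3065]
ee_rot: [[1.0, -0.03, 0.002], [-0.03, -1.0, -0.002], [0.003, 0.002, -1.0]]
force: [0.2, -0.7, 0.2]
finger_gap: 0.0002
grip_force: 0.0
```

```bash
cat > arm.py <<'E'
from sw import *
def arm():
    for cn in('scene','top'):
        c,W,K,R,t=cam(cn); f=c['frame'].astype(int); P=W.reshape(-1,3)
        X=np.column_stack([(P[:,:2]-O)@ex,(P[:,:2]-O)@ey,P[:,2]]); g=f.reshape(-1,3)
        k=(g[:,0]>90)&(g[:,1]<60)&(g[:,2]<60)&(abs(X[:,1])<.04)&(X[:,0]>-.1)&(X[:,0]<.2)&(X[:,2]>.05)&(X[:,2]<.3)
        A=X[k]; 
        if len(A)<8: print(cn,'few'); continue
        V=np.linalg.svd(A-A.mean(0),full_matrices=False)[2][0]; V=V*np.sign(V[2])
        print(cn,len(A),A.mean(0).round(4),'theta deg',np.degrees(np.arctan2(V[2],-V[0])).round(1),'y',V[1].round(3),np.percentile(A,[2,98],axis=0).round(4).tolist())
    return
if __name__=='__main__':
    s=robot.get_state(); print(s['t'],s['tool_pos'].round(4),s['force'].round(1)); arm()
E
python3 arm.py
```

```text
26.55 [ 0.5994 -0.1876  0.3065] [ 0.2 -0.7  0.2]
scene 435 [ 0.1037 -0.0021  0.1479] theta deg 87.5 y -0.009 [[0.092, -0.0084, 0.0792], [0.1103, 0.0077, 0.2188]]
top few
```

Run:
```python
from sw import *
plan([(tcp(np.radians(t)),D,1) for t in (82,75,68,61,54,47,40,33,26,20,15,12,9,7)])
```

```text
1
[-0.0165, -0.0012, 0.0056, 0.0024, -0.0017, 0.0008],
1
[-0.0188, 0.0, 0.0028, 0.0, 0.0, 0.0],
1
[-0.0182, 0.0, 0.0051, 0.0, 0.0, 0.0],
1
[-0.0175, 0.0, 0.0072, 0.0, 0.0, 0.0],
1
[-0.0165, 0.0, 0.0094, 0.0, 0.0, 0.0],
1
[-0.0152, 0.0, 0.0113, 0.0, 0.0, 0.0],
1
[-0.0138, 0.0, 0.013, 0.0, 0.0, 0.0],
1
[-0.012, 0.0, 0.0147, 0.0, 0.0, 0.0],
1
[-0.0102, 0.0, 0.016, 0.0, 0.0, 0.0],
1
[-0.0071, 0.0, 0.0146, 0.0, 0.0, 0.0],
1
[-0.0047, 0.0, 0.0126, 0.0, 0.0, 0.0],
1
[-0.0023, 0.0, 0.0078, 0.0, 0.0, 0.0],
1
[-0.0019, 0.0, 0.0079, 0.0, 0.0, 0.0],
1
[-0.0011, 0.0, 0.0054, 0.0, 0.0, 0.0],
```

Emit:
{"fn": "apply_moves", "kwargs": {
  "motion": [
    [-0.0165,-0.001,0.0056,0,0,0],
    [-0.019,0,0.003,0,0,0],
    [-0.018,0,0.005,0,0,0],
    [-0.0175,0,0.007,0,0,0],
    [-0.0165,0,0.0094,0,0,0],
    [-0.015,0,0.011,0,0,0],
    [-0.014,0,0.013,0,0,0],
    [0,0,0,0,0,0]
  ]
}}

```text
t: 27.65
tool_pos: [0.4835, -0.1834, 0.2514]
ee_rot: [[1.0, -0.03, 0.001], [-0.03, -1.0, -0.002], [0.001, 0.002, -1.0]]
force: [0.4, 0.5, -0.2]
finger_gap: -0.0002
grip_force: 0.0
```

```bash
python3 arm.py
python3 - <<'E'
from sw import *
plan([(tcp(np.radians(t)),D,1) for t in (40,33,26,20,15,12)])
E
```

```text
27.65 [ 0.4835 -0.1834  0.2514] [ 0.4  0.5 -0.2]
scene 428 [ 0.0461 -0.002   0.1282] theta deg 40.7 y 0.007 [[-0.0049, -0.0083, 0.0807], [0.0987, 0.008, 0.1721]]
top 61 [0.0822 0.0011 0.0947] theta deg 41.7 y 0.218 [[0.0638, -0.0087, 0.0832], [0.0951, 0.008, 0.1123]]
1
[-0.0002, -0.0002, -0.0006, 0.0017, -0.0002, 0.0007],
1
[-0.012, 0.0, 0.0147, 0.0, 0.0, 0.0],
1
[-0.0102, 0.0, 0.016, 0.0, 0.0, 0.0],
1
[-0.0071, 0.0, 0.0146, 0.0, 0.0, 0.0],
1
[-0.0048, 0.0, 0.0127, 0.0, 0.0, 0.0],
1
[-0.0023, 0.0, 0.0077, 0.0, 0.0, 0.0],
```

Emit:
{"fn": "apply_moves", "kwargs": {
  "motion": [
    [-0.012,0,0.0145,0,0,0],
    [-0.01,0,0.016,0,0,0],
    [-0.007,0,0.0145,0,0,0],
    [-0.005,0,0.0127,0,0,0],
    [-0.0023,0,0.0077,0,0,0],
    [0,0,0,0,0,0]
  ]
}}

```text
t: 28.5
tool_pos: [0.4477, -0.1823, 0.1854]
ee_rot: [[1.0, -0.03, 0.0], [-0.03, -1.0, -0.002], [0.0, 0.002, -1.0]]
force: [-0.4, 0.2, 0.0]
finger_gap: 0.0
grip_force: 0.0
```

```bash
python3 arm.py
python3 - <<'E'
from sw import *
plan([(tcp(np.radians(t)),D,1) for t in (9,7,5.5,4.5,3.5,2.5,1.5,.5)])
E
```

```text
28.5 [ 0.4477 -0.1823  0.1854] [-0.4  0.2  0. ]
scene 284 [ 0.0219 -0.0026  0.095 ] theta deg 11.5 y 0.008 [[-0.0385, -0.0083, 0.0764], [0.0954, 0.0085, 0.1091]]
top 123 [ 0.067  -0.0001  0.0867] theta deg 12.8 y 0.069 [[0.0333, -0.0086, 0.0779], [0.0924, 0.0072, 0.0972]]
1
[-0.0023, -0.0003, 0.0073, 0.0016, -0.0001, 0.0009],
1
[-0.001, 0.0, 0.0053, 0.0, 0.0, 0.0],
1
[-0.0007, 0.0, 0.004, 0.0, 0.0, 0.0],
1
[-0.0003, 0.0, 0.0027, 0.0, 0.0, 0.0],
1
[-0.0004, 0.0, 0.0027, 0.0, 0.0, 0.0],
1
[-0.0002, 0.0, 0.0026, 0.0, 0.0, 0.0],
1
[-0.0003, 0.0, 0.0027, 0.0, 0.0, 0.0],
1
[-0.0002, 0.0, 0.0027, 0.0, 0.0, 0.0],
```

Emit:
{"fn": "apply_moves", "kwargs": {
  "motion": [
    [-0.0023,0,0.0073,0,0,0],
    [-0.001,0,0.0053,0,0,0]
  ]
}}

```text
t: 28.85
tool_pos: [0.4446, -0.1821, 0.1732]
ee_rot: [[1.0, -0.03, 0.002], [-0.03, -1.0, -0.002], [0.002, 0.002, -1.0]]
force: [1.2, 1.1, 7.2]
finger_gap: 0.0007
grip_force: 3.8
```

Emit:
{"fn": "apply_moves", "kwargs": {
  "motion": [
    [-0.0005,0,0.0025,0,0,0],
    [0,0,0,0,0,0]
  ]
}}

```text
t: 29.1
tool_pos: [0.4441, -0.1821, 0.1706]
ee_rot: [[1.0, -0.03, 0.002], [-0.03, -1.0, -0.002], [0.002, 0.002, -1.0]]
force: [0.8, 0.1, 3.6]
finger_gap: -0.0001
grip_force: 1.7
```

Emit:
{"fn": "apply_moves", "kwargs": {
  "motion": [
    [-0.0003,0,0.002,0,0,0],
    [0,0,0,0,0,0]
  ]
}}

```text
t: 29.35
tool_pos: [0.4437, -0.1821, 0.1686]
ee_rot: [[1.0, -0.03, 0.002], [-0.03, -1.0, -0.002], [0.002, 0.002, -1.0]]
force: [1.4, 1.2, 5.2]
finger_gap: -0.0001
grip_force: 2.6
```

Emit:
{"fn": "apply_moves", "kwargs": {
  "motion": [
    [-0.0003,0,0.002,0,0,0],
    [0,0,0,0,0,0]
  ]
}}

```text
t: 29.6
tool_pos: [0.4435, -0.1821, 0.1667]
ee_rot: [[1.0, -0.03, 0.002], [-0.03, -1.0, -0.002], [0.002, 0.002, -1.0]]
force: [0.2, 1.7, 5.4]
finger_gap: 0.0001
grip_force: 2.6
```

Emit:
{"fn": "apply_moves", "kwargs": {
  "motion": [
    [-0.0002,0,0.002,0,0,0],
    [0,0,0,0,0,0]
  ]
}}

```text
t: 29.85
tool_pos: [0.4432, -0.182, 0.1647]
ee_rot: [[1.0, -0.03, 0.002], [-0.03, -1.0, -0.002], [0.002, 0.002, -1.0]]
force: [1.7, 1.0, 6.6]
finger_gap: -0.0
grip_force: 3.2
```

Emit:
{"fn": "apply_moves", "kwargs": {
  "motion": [
    [-0.0002,0,0.002,0,0,0],
    [0,0,0,0,0,0]
  ]
}}

```text
t: 30.1
tool_pos: [0.443, -0.182, 0.1628]
ee_rot: [[1.0, -0.03, 0.002], [-0.03, -1.0, -0.002], [0.002, 0.002, -1.0]]
force: [1.0, 1.3, 7.5]
finger_gap: -0.0002
grip_force: 3.6
```

Emit:
{"fn": "apply_moves", "kwargs": {
  "motion": [
    [-0.0002,0,0.002,0,0,0],
    [0,0,0,0,0,0]
  ]
}}

```text
t: 30.35
tool_pos: [0.4428, -0.182, 0.1608]
ee_rot: [[1.0, -0.03, 0.002], [-0.03, -1.0, -0.002], [0.002, 0.002, -1.0]]
force: [-0.6, 1.1, 8.4]
finger_gap: -0.0
grip_force: 4.0
```

```bash
python3 arm.py
python3 - <<'E'
from sw import *
# arm top height vs x and foot region from scene camera
c,W,K,R,t=cam('scene'); P=W.reshape(-1,3); X=np.column_stack([(P[:,:2]-O)@ex,(P[:,:2]-O)@ey,P[:,2]])
for x in np.arange(-.08,.11,.02):
    k=(abs(X[:,0]-x)<.01)&(abs(X[:,1])<.006)&(X[:,2]>.06); print(round(x,2),k.sum(),np.percentile(X[k,2],[50,90]).round(4) if k.any() else '')
cv2.imwrite('pics/s3.png',cv2.resize(c['frame'][200:330,190:350,::-1],None,fx=4.5,fy=4.5,interpolation=cv2.INTER_CUBIC))
E
```

```text
30.35 [ 0.4428 -0.182   0.1608] [-0.6  1.1  8.4]
scene 237 [ 0.0203 -0.0036  0.0813] theta deg 2.4 y 0.007 [[-0.042, -0.0088, 0.0695], [0.0946, 0.0068, 0.0888]]
top 125 [0.0657 0.0001 0.0814] theta deg 3.2 y 0.066 [[0.0353, -0.0083, 0.0764], [0.0908, 0.0073, 0.0874]]
-0.08 7 [0.5176 0.5199]
-0.06 12 [0.0909 0.4314]
-0.04 150 [0.1362 0.4311]
-0.02 207 [0.347  0.4267]
0.0 508 [0.318  0.4055]
0.02 64 [0.0861 0.1002]
0.04 36 [0.0832 0.0864]
0.06 37 [0.0829 0.0846]
0.08 39 [0.0816 0.0842]
0.1 44 [0.0791 0.0823]
```

View pics/s3.png

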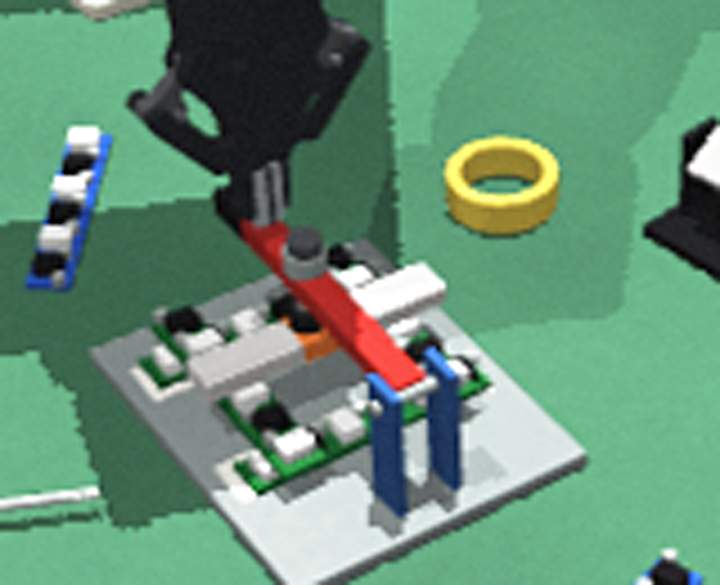

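The crop shows the foot on the orange band of the bar, the tower intact, and the fingers on the arm's free end. The force has been rising since foot contact at a TCP height of about 0.1655. I'll press about 5 mm further, then lift off.

Emit:
{"fn": "apply_moves", "kwargs": {
  "motion": [
    [-0.0001,0,0.002,0,0,0],
    [0,0,0,0,0,0]
  ]
}}

```text
t: 30.75
tool_pos: [0.4426, -0.182, 0.1588]
ee_rot: [[1.0, -0.03, 0.001], [-0.03, -1.0, -0.002], [0.001, 0.002, -1.0]]
force: [0.3, 1.6, 9.3]
finger_gap: -0.0
grip_force: 4.5
```

Emit:
{"fn": "apply_moves", "kwargs": {
  "motion": [
    [0,0,0.002,0,0,0],
    [0,0,0,0,0,0]
  ]
}}

```text
t: 31.0
tool_pos: [0.4425, -0.182, 0.1569]
ee_rot: [[1.0, -0.03, 0.001], [-0.03, -1.0, -0.002], [0.001, 0.002, -1.0]]
force: [-0.2, 0.6, 10.0]
finger_gap: 0.0001
grip_force: 4.9
```

Emit:
{"fn": "apply_moves", "kwargs": {
  "motion": [
    [0,0,0.0012,0,0,0],
    [0,0,0,0,0,0],
    [0,0,0,0,0,0]
  ]
}}

```text
t: 31.38
tool_pos: [0.4424, -0.182, 0.1558]
ee_rot: [[1.0, -0.03, 0.001], [-0.03, -1.0, -0.002], [0.001, 0.002, -1.0]]
force: [-1.1, 1.8, 11.6]
finger_gap: -0.0002
grip_force: 5.5
```

Emit:
{"fn": "apply_moves", "kwargs": {
  "motion": [
    [0,0,-0.002,0,0,0],
    [0,0,-0.01,0,0,0],
    [-0.02,0,-0.04,0,0,0],
    [-0.04,0,-0.05,0,0,0],
    [-0.03,0,-0.05,0,0,0],
    [0,0,0,0,0,0],
    [0,0,0,0,0,0],
    [0,0,0,0,0,0]
  ]
}}

```text
t: 32.38
tool_pos: [0.3529, -0.1788, 0.3046]
ee_rot: [[1.0, -0.03, -0.002], [-0.03, -1.0, -0.001], [-0.002, 0.001, -1.0]]
force: [0.4, 0.1, -0.1]
finger_gap: 0.0004
grip_force: 0.0
```

```bash
python3 arm.py
python3 - <<'E'
from sw import *
c,W,K,R,t=cam('wrist'); s=robot.get_state(); P=W.reshape(-1,3); X=np.column_stack([(P[:,:2]-O)@ex,(P[:,:2]-O)@ey,P[:,2]])
for x in np.arange(-.06,.1,.02):
    k=(abs(X[:,0]-x)<.006)&(abs(X[:,1])<.006)&(X[:,2]>.06)&(X[:,2]<.12); print(round(x,2),k.sum(),np.median(X[k,2]).round(4) if k.any() else '')
k=(abs(X[:,0])<.03)&(abs(X[:,1])<.09)&(X[:,2]>.041)&(X[:,2]<.051)&(abs(X[:,1])>.015); print('bar',k.sum(),np.percentile(X[k],[1,50,99],axis=0).round(4).tolist())
for sg in(-1,1):
    k=(abs(X[:,0])<.09)&(abs(X[:,1]-sg*.045)<.02)&(X[:,2]>.028)&(X[:,2]<.037); print(sg,k.sum(),np.percentile(X[k],[1,50,99],axis=0).round(4).tolist())
E
```

```text
32.375 [ 0.3529 -0.1788  0.3046] [ 0.4  0.1 -0.1]
scene 113 [ 0.0182 -0.0064  0.0749] theta deg 0.2 y -0.001 [[-0.0462, -0.0089, 0.0577], [0.1008, 0.0004, 0.0838]]
top 261 [ 0.0237 -0.0001  0.0813] theta deg 0.9 y 0.002 [[-0.0523, -0.007, 0.076], [0.0897, 0.0075, 0.0868]]
-0.06 271 0.0819
-0.04 272 0.0806
-0.02 297 0.0803
0.0 371 0.0984
0.02 199 0.0796
0.04 0 
0.06 0 
0.08 0 
bar 4665 [[-0.0124, -0.0637, 0.0422], [-0.0005, 0.02, 0.0446], [0.0115, 0.0735, 0.0464]]
-1 1258 [[-0.0706, -0.0533, 0.0283], [-0.03, -0.0451, 0.0321], [0.0333, -0.0352, 0.0348]]
1 1262 [[-0.0699, 0.0362, 0.0284], [-0.0306, 0.0445, 0.0322], [0.0332, 0.0546, 0.0345]]
```

```bash
python3 -c "
from workcell import robot; print(robot.sign_off())"
```

```text
the job is handed in; nothing more can be done
None
```

The tower is built, the hold-down is pressed onto the bar's orange band with an estimated 7–8 N, the gripper is clear, and I handed the job in at about 32 s (no verdict was returned).

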